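Weigh the vial carrier on the hand spring scale

ROBOT

A 6-joint arm with a two-finger parallel gripper is mounted at the origin on the work surface. World frame = base frame: x ahead of the robot, y to its left, z up, the work surface at z = 0. Lengths are in m, angles in rad, forces in N, time in s.
With the tool pointing down it reaches from about 0.375 to 0.9 m from the base axis. Payload 3.1 kg.
Tool frame: the origin (TCP) lies midway between the tips of the shut fingers; the grasp point (between the pads) lies 19 mm behind it; z points along the fingers, y is the line along which they close (so a half turn about z gives the same grasp; the last joint's range is limited). The gripper opens to 85 mm and grips with 20 to 120 N. Pads are 22 mm wide; open, the fingers measure 114 mm over their backs; the gripper's body (76 mm by 85 mm) begins 54 mm behind the grasp point. The pads swing forward as they close: fully open they stand 13 mm farther back than shut.
Start: joints at [-1.389, 0.527, 1.433, -0, 1.181, -0.178], TCP at [0.22, -0.585, 0.231] pointing down, gripper open.
Joint ranges: [-3.08, 3.08], [-0.75, 2.2], [0.22, 2.44], [-1.43, 4.57], [0, 2.65], [-2.85, 2.85]. Speed limits (rad/s): [2.79, 2.79, 3.14, 3.14, 3.14, 3.14].

INTERFACE

Orientations are given as a unit quaternion [x, y, z, w].
In Python, from station import manip gives the robot as it stands. The module is installed in compiled form; this text tells all that it offers.
- The arm moves only by the tool apply_moves, never from a script. Its arguments are lists of equal length, an entry for each row: "claw": the gripper's target within -1 to 1 (fully open at 1, half-way at 0, shut at -1); "travel": the shift along the tool's x, y, z scaled (see below), a list of three; "turn": the turn, a rotation vector about the tool's x, y, z scaled (see below), a list of three. In form: {"claw": [claw, ...], "travel": [[dx, dy, dz], ...], "turn": [[rx, ry, rz], ...]}. A call has 1 to 5 rows; each row is the pose to reach, as a shift and turn from the pose commanded when the call began, along the tool's axes at that moment, turning the shorter way round; what a row does not reach only later rows make up. The controller multiplies each number of a shift by 800 mm and each number of a turn by 180 degrees. A row lasts 1/12 s, in which the tool goes at most 41.7 mm and 7.16 degrees, less where a joint would pass 70% of its speed; a pose out of reach is approached as far as the arm can. A call with a number of a shift or a turn outside -1 to 1 is refused whole. A call with a gripper value outside its range is refused whole. The fingers move at their own pace and stop on an object; "newtons" is the grip in N (left out, the last holds). Time passes only in rows, so rows that repeat a pose let the fingers close. It gives the time, the measured TCP pose, the force, the opening and the grip force at its end, in the units of the state.
- manip.sense(): the state, without advancing time (a new reading comes with each control period).
- manip.snapshot(name): name is "scene" or "top" or "wrist"; returns a dict with "pixels" (400x640x3 uint8, red, green, blue), "depth" (400x640 float32, m along the optical axis (not along the pixel's ray), 0 where there is no reading), "intrinsics" (3x3 intrinsics, pixels), "R" (3x3) and "t" (3): a world point X has camera coordinates R X + t. Camera axes: x right, y down, z forward; pixel columns grow to the right and rows downward; lengths in m; the calibration is good to about 2 mm. The wrist camera is an equidistant fisheye: a pixel r from the principal point sees the ray r / f radians off the axis. A picture is of the moment at which its call begins.
- manip.sign_off(): hands the job in; it is judged then, once.
The state is a dict: "t": time; "q": joint angles; "qd": joint speeds; "tau": joint torques, N m; "tcp_pos": TCP position; "tool_rot": TCP orientation; "force": force on the tool from outside, world axes, zero at the start; "ft_torque": the same for the moment, N m; "finger_gap": opening from 0.0 (shut) to 1.0 (fully open); "gripper_force": force on a finger pad.
Only numpy, scipy, OpenCV 4.12 (cv2) and the standard library are available. Lean on these libraries where they do the work, as an engineer would, in place of code of your own. Each camera call takes 0.05 s, during which the arm holds its last target. There are 200 camera calls.

TASK

Weigh the vial carrier: take the hand spring scale off its stand, feel its hook in under the carrier's bail without shoving or tipping the carrier, and ease it straight up, never jerking the spring to the end of its range. Once the carrier hangs level about 15 mm clear of the bench, hold it still for two seconds so that the weight can be read, then set it gently down where it stood. Unhook it and hang the scale back on its stand; do not touch the carrier with the hand, and leave the other things alone.

Things in the scene. Friction and masses are not known exactly. Their poses are not given: they have to be found in the camera images.
- scale: the loose hand spring scale, 180 g, upright. Origin: centre of its grey block handle, 20 mm thick along x (grip it so), 66 mm along y, 50 mm tall; z up. Below it a round sleeve 26 mm across, 70 mm long, then a white rod with a steel hook. The handle rests across the stand's two prongs, the sleeve hangs between them: lift straight up (160 mm frees the hook), or a little up and out to the front.
- plunger (a joint): how far rod and hook are drawn down out of the sleeve against the spring, in m: 0 unloaded; 180 N/m, so 1 N draws it 5.6 mm (after about 0.1 N to start it). The graduated range ends at 0.056, a hard stop follows at 0.062. Lightly damped: a load that is snatched up overshoots and bounces.
- hook_seat (a point): on the hook: inside bottom of its bowl, on the scale's axis, 166 mm below the handle's centre when unloaded; axes as the scale's. The hook is 6 mm round steel in the scale's x-z plane, its mouth open to +x. Its upright back is at -x (inner face 8 mm off the axis), its underside 6 mm below this point. A bar 6 mm thick lying in the bowl has its centre 3 mm above this point.
- hook_point (a point): centre of the hook's free end, 12 mm to +x of the scale's axis and 15 mm above hook_seat; it is round, 6 mm thick. The bail's bar passes in over it, below the hook's neck, when the bar's centre is 6 to 29 mm above this point.
- stand_seat (a point): the fixed white stand with a clear back panel: point midway between the tops of its two prongs, 165 mm above the bench and 25 mm below the handle centre of the hung scale. The prongs, 10 mm wide and 32 mm apart inside, run along the stand's x to free front ends at x = -29 mm with 4 mm upturned lips. Base 120 x 120 mm; panel at x = +55 mm, no higher than the prongs.
- carrier: the loose vial carrier on the bench: steel tray 86 mm along x, 112 mm along y, 38 mm high, with twelve capped glass vials reaching 54 mm. Origin: centre of its underside; z up. Weight unknown, 0.38 to 0.92 kg. About 1.5 N sideways at the top of its bail tips it. It hangs level only if the hook is over its centre, within some 8 mm, as it leaves the bench.
- carrier_pivot (a point): on the carrier, 34 mm above its underside, midway on the pivot axis (along its y) of the wire bail. The bail's top bar, 6 mm thick, straight for 28 mm along y, centred, is 77 mm from this axis; beyond, the bail slopes down. It starts leaning up to 0.5 rad to the carrier's +x or -x, NOT reported: see or feel it. Stiff pivot: stays as left, about 1.2 N at the bar swings it; stops at 0.6 rad.
- vial_a_mid (a point): a bystander: capped glass vial, 23 mm across, 50 mm tall, standing; point at its middle
- vial_b_mid (a point): a bystander: another such vial, standing; point at its middle
- cap_box: a bystander: white open box of caps, 100 x 80 x 35 mm; origin at the centre of its underside
- pipette: a bystander: white hand pipette lying on the bench, 260 mm long along its x, 24 mm thick; origin on the bench, 100 mm from its push-button end
Not all that is in view belongs to the job. What is shaped like the scale but orange is not meant.

How it is judged:
By the outcome, as a careful person would: the job done as asked, in the order asked, and still so for the second after the job is handed in, with the robot touching nothing.
It also fails if it takes over 72 s, if anything falls off the work surface, if the arm or the gripper's body presses on something with over 40 N, if the wrist force passes 120 N, or if a joint passes its speed limit or range.

## Working session

There is one attempt and no reset: what is moved stays moved. The work goes in short steps, Python scripts to look and compute and a tool call to move; the robot and the scene stay as the last step left them, time stands still between calls to the robot, and variables do not carry over. Pictures are saved under pics/ and viewed, at most 10 in all, crops included, and the job is handed in when it is done.

Besides the shell and the picture viewer there is one more tool, called after "Emit:" as name(argument=value, ...), one argument or row to a line, values as JSON. apply_moves: Moves the arm, as the interface text tells. Shifts and turns lie within -1 to 1; 1 stands for 800 mm of shift or 180 degrees of turn. Its arguments: {"type":"object","properties":{"claw":{"type":"array","items":{"type":"number"}},"travel":{"type":"array","items":{"type":"array","items":{"type":"number"}}},"turn":{"type":"array","items":{"type":"array","items":{"type":"number"}}},"newtons":{"type":"number"}},"required":["claw","travel","turn"]}

```bash
mkdir -p pics
cat > h.py <<'E'
import numpy as np, cv2
from station import manip
from scipy.spatial.transform import Rotation as Ro
def snap(n,f=None):
    s=manip.snapshot(n)
    if f: cv2.imwrite('pics/'+f,cv2.cvtColor(s['pixels'],cv2.COLOR_RGB2BGR))
    np.savez('pics/'+n+'.npz',**s)
    return s
def cloud(s):
    K=s['intrinsics'];d=s['depth'];v,u=np.mgrid[:400,:640]
    P=np.stack([(u-K[0,2])/K[0,0]*d,(v-K[1,2])/K[1,1]*d,d],-1)
    W=(P-s['t'])@s['R']; W[d==0]=np.nan
    return W
E
python3 - <<'E'
from h import *
a=snap('scene','s1.png');b=snap('top','t1.png')
print(manip.sense())
for s in(a,b): print(s['intrinsics'],s['R'],s['t'])
E
```

```text
{'t': 0.1, 'q': array([-1.38950669e+00,  5.28392227e-01,  1.43379480e+00,  8.62733069e-06,
        1.18140010e+00, -1.78490344e-01]), 'qd': array([ 2.34863515e-04, -2.94422838e-03, -4.34405307e-03, -1.24795430e-04,
        8.08711595e-05,  6.38916951e-04]), 'tau': array([-5.91236858e-04, -4.43306279e+01, -1.78585607e+01, -1.67719727e-04,
        3.88849454e-03,  2.61671414e-05]), 'tcp_pos': array([ 0.21995831, -0.58431669,  0.23041322]), 'tool_rot': array([ 9.83863186e-01,  1.78919637e-01,  2.59331835e-06, -9.97242732e-04]), 'force': array([ 0.29275119, -0.14239856, -0.14746198]), 'ft_torque': array([-0.02643119, -0.00740736,  0.01427621]), 'gripper_force': 0.0, 'finger_gap': 0.9957393838669941}
[[482.25595342   0.         324.32428059]
 [  0.         482.25595342 197.00474683]
 [  0.           0.           1.        ]] [[ 0.69895739  0.71513457 -0.00641189]
 [ 0.39065532 -0.38929738 -0.83416783]
 [-0.59903839  0.58054293 -0.55147341]] [-0.39174903 -0.09569441  1.24151139]
[[380.46089612   0.         321.46508811]
 [  0.         380.46089612 203.28067245]
 [  0.           0.           1.        ]] [[ 0.00779974 -0.9999599  -0.00439977]
 [-0.98582147 -0.0069518  -0.16765351]
 [ 0.1676162   0.00564505 -0.98583616]] [0.02767551 0.55005575 0.89438148]
```

View pics/s1.png

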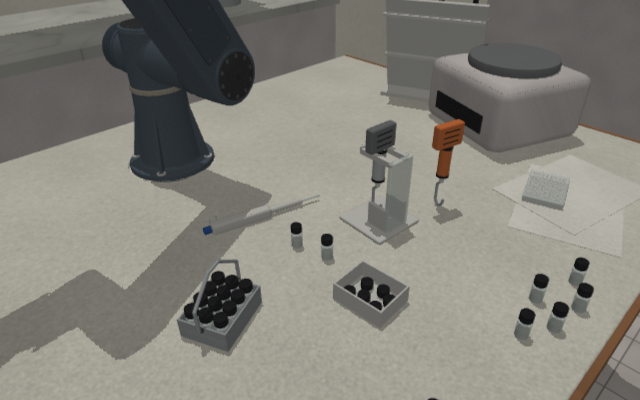

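View pics/t1.png

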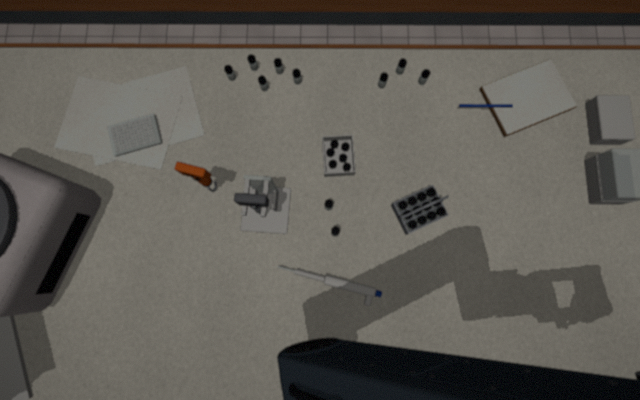

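Run:
```python
from h import *
a=dict(np.load('pics/scene.npz'));b=dict(np.load('pics/top.npz'))
ia=cv2.cvtColor(a['pixels'],cv2.COLOR_RGB2BGR);ib=cv2.cvtColor(b['pixels'],cv2.COLOR_RGB2BGR)
c=lambda i,u,v,w,h,k:cv2.resize(i[v:v+h,u:u+w],None,fx=k,fy=k,interpolation=cv2.INTER_CUBIC)
top=np.hstack([c(ia,330,110,100,75,4),c(ia,170,255,100,75,4)]);bot=np.hstack([c(ib,225,165,80,60,5),c(ib,380,175,80,60,5)])
cv2.imwrite('pics/c1.png',np.vstack([top,bot]))
Wa,Wb=cloud(a),cloud(b)
A=np.vstack([Wa.reshape(-1,3),Wb.reshape(-1,3)])
def near(cx,cy,r,z0,z1,W=A):
    m=(np.hypot(W[:,0]-cx,W[:,1]-cy)<r)&(W[:,2]>z0)&(W[:,2]<z1);return W[m]
def rect(p,n):
    print(n,len(p),p.mean(0).round(4),cv2.minAreaRect((p[:,:2]*1000).astype('f4')), p.min(0).round(3),p.max(0).round(3))
s=Wb[199,251];print('scale px',s,'carrier px',Wb[209,420],'stand base',Wb[222,265],'box',Wb[155,340],'vials',Wb[203,329],Wb[230,335],'pip',Wb[290,350],'orange',Wb[170,190])
rect(near(s[0],s[1],.06,.2,.23),'handle')
rect(near(s[0],s[1],.06,.15,.175),'prong/panel')
rect(near(s[0],s[1],.12,.004,.03),'base')
k=Wb[209,420]
rect(near(k[0],k[1],.1,.025,.07),'carrier');rect(near(k[0],k[1],.12,.075,.14),'bail');rect(near(k[0],k[1],.12,.1,.14),'bailtop')
```

```text
scale px [0.52865914 0.17350342 0.21682794] carrier px [ 0.52752367 -0.19519517  0.10868661] stand base [0.50691863 0.1760358  0.00726953] box [ 0.68175495 -0.01523881  0.02070274] vials [0.55030825 0.01316241 0.04861869] [ 0.48364014 -0.00176346  0.04858113] pip [ 0.33981257 -0.03923491  0.02553127] orange [0.59401477 0.30922213 0.1946184 ]
handle 681 [0.5344 0.1736 0.212 ] ((533.9290771484375, 176.67095947265625), (68.86416625976562, 26.25302505493164), 85.4377212524414) [0.519 0.142 0.2  ] [0.547 0.21  0.219]
prong/panel 905 [0.5499 0.1701 0.1636] ((544.8480834960938, 173.2416534423828), (64.73114776611328, 86.61888885498047), 85.71107482910156) [0.501 0.142 0.15 ] [0.589 0.207 0.175]
base 2873 [0.5379 0.1615 0.0092] ((525.15625, 170.89122009277344), (223.010986328125, 223.2161102294922), 78.87798309326172) [0.413 0.059 0.004] [0.645 0.282 0.03 ]
carrier 4585 [ 0.5495 -0.2182  0.0455] ((541.2346801757812, -214.85780334472656), (88.82894897460938, 130.2228240966797), 24.85671615600586) [ 0.478 -0.284  0.025] [ 0.605 -0.146  0.07 ]
bail 444 [ 0.5434 -0.2221  0.0983] ((539.794921875, -215.7273712158203), (9.193726539611816, 127.75578308105469), 24.618955612182617) [ 0.513 -0.273  0.075] [ 0.569 -0.158  0.116]
bailtop 216 [ 0.541  -0.2177  0.1093] ((539.45703125, -215.291015625), (8.9331636428833, 65.16696166992188), 24.582399368286133) [ 0.524 -0.245  0.1  ] [ 0.555 -0.185  0.116]
```

View pics/c1.png

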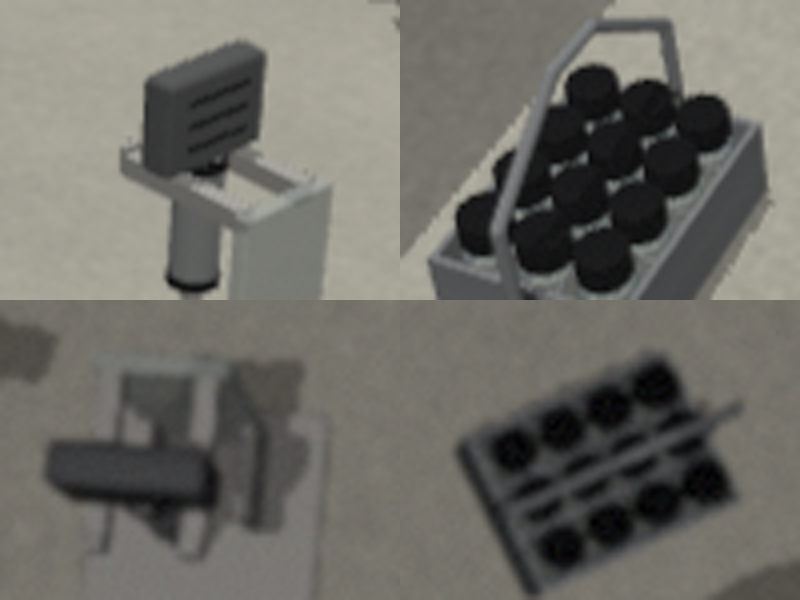

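Run:
```python
from h import *
a=dict(np.load('pics/scene.npz'));b=dict(np.load('pics/top.npz'))
for n,s in(('scene',a),('top',b)):
    W=cloud(s).reshape(-1,3)
    print(n,'cam',-s['R'].T@s['t'])
    h=W[(np.hypot(W[:,0]-.534,W[:,1]-.175)<.06)&(W[:,2]>.207)&(W[:,2]<.225)]
    print(' handle',len(h),np.median(h[:,2]),cv2.minAreaRect((h[:,:2]*1e3).astype('f4')))
    p=W[(np.hypot(W[:,0]-.55,W[:,1]-.173)<.07)&(W[:,2]>.158)&(W[:,2]<.172)]
    print(' prongs',len(p),cv2.minAreaRect((p[:,:2]*1e3).astype('f4')))
    c=W[(np.hypot(W[:,0]-.541,W[:,1]+.215)<.1)&(W[:,2]>.03)&(W[:,2]<.041)]
    r=cv2.minAreaRect((c[:,:2]*1e3).astype('f4'));print(' tray',len(c),r)
    th=np.radians(24.7);R=np.array([[np.cos(th),np.sin(th)],[-np.sin(th),np.cos(th)]])
    L=(W[:,:2]-[.541,-.215])@R.T
    for z in np.arange(0.0,.12,.01):
        m=(abs(L[:,0])<.07)&(abs(L[:,1])<.075)&(W[:,2]>z+.002)&(W[:,2]<z+.012)
        if m.sum()>5:
            l=L[m]*1e3;print('  z%.3f'%z,m.sum(),'x',np.percentile(l[:,0],[1,10,50,90,99]).round(1),'y',np.percentile(l[:,1],[1,50,99]).round(1), W[m,2].max().round(4))
```

```text
scene cam [ 1.05491239 -0.47785097  0.60232346]
 handle 233 0.2132999981362235 ((535.4356079101562, 174.3363037109375), (64.555908203125, 21.196683883666992), 86.12403106689453)
 prongs 504 ((550.9398193359375, 172.19174194335938), (64.14865112304688, 89.7336196899414), 84.4137191772461)
 tray 977 ((542.5682373046875, -216.07553100585938), (88.08575439453125, 126.8167495727539), 23.873952865600586)
  z0.000 395 x [-49.8 -26.5  40.3  43.8  56.5] y [-68.7 -54.9  54.4] 0.0119
  z0.010 376 x [-40.9 -26.4  38.7  43.7  44.1] y [-57.4 -54.9  52.2] 0.022
  z0.020 445 x [-40.6 -26.8  32.7  43.7  44.4] y [-57.7 -41.4  53.8] 0.032
  z0.030 940 x [-42.1 -25.   26.5  43.   44.1] y [-62.9 -27.4  56.4] 0.042
  z0.040 782 x [-31.1 -21.1   7.1  35.9  37.6] y [-63.4 -11.3  58.8] 0.052
  z0.050 1241 x [-34.5 -27.3   3.3  31.1  36.7] y [-62.4  -6.5  57.4] 0.0619
  z0.060 38 x [-2.6 -1.2  1.4  2.6  3.7] y [-64.7 -60.6  61.9] 0.0719
  z0.070 57 x [-2.7 -1.7  1.3  2.3  3.2] y [-64.7 -56.9  62.5] 0.0819
  z0.080 66 x [-3.3 -2.8  0.5  2.   2.7] y [-55.3 -44.9  51.8] 0.092
  z0.090 67 x [-3.7 -1.6  0.7  1.8  
[... 676 characters left out ...]
.8  -5.8  38.6  40.3] y [-52.1  46.6  57.8] 0.0219
  z0.020 108 x [-41.8 -35.4  -0.8  38.6  38.9] y [-53.1  22.3  57.6] 0.0319
  z0.030 398 x [-43.9 -41.9   0.2  39.4  41.6] y [-55.3   6.7  58.9] 0.042
  z0.040 194 x [-38.3 -31.5  -5.2  27.9  34.4] y [-47.1  -2.2  55.4] 0.052
  z0.050 597 x [-36.8 -31.7  -4.5  28.6  34.5] y [-45.6   5.8  49.3] 0.059
  z0.070 15 x [-5.3 -4.5 -2.4 -0.8 -0.4] y [-61.4  58.2  64.2] 0.0818
  z0.080 29 x [-5.4 -5.2 -2.4 -0.2  0.4] y [-53.2  46.1  56.3] 0.092
  z0.090 29 x [-5.3 -5.  -2.9 -0.3  0.2] y [-40.5  33.   43.1] 0.1018
  z0.100 30 x [-5.9 -5.5 -3.1 -0.9 -0.5] y [-26.   15.9  28.8] 0.1119
  z0.110 32 x [-5.9 -5.4 -3.2 -0.8 -0.4] y [-14.3   3.4  21.2] 0.1161
```

```bash
cat >> h.py <<'E'
def rot(phi): # tool down, tool x at angle phi deg
    c,s=np.cos(np.radians(phi)),np.sin(np.radians(phi))
    return Ro.from_matrix(np.array([[c,s,0],[s,-c,0],[0,0,-1]]))
def plan(tgt,phi,n,p=None,R=None):
    s=manip.sense()
    p=s['tcp_pos'] if p is None else np.array(p); R=Ro.from_quat(s['tool_rot']) if R is None else R
    T=rot(phi); p0=p;R0=R;d=(R0.inv()*T).as_rotvec()
    for i in range(1,n+1):
        p1=p0+(np.array(tgt)-p0)*i/n;R1=R0*Ro.from_rotvec(d*i/n)
        print('call',i,'travel',(R.inv().apply(p1-p)/.8).round(4),'turn',((R.inv()*R1).as_rotvec()/np.pi).round(4));p,R=p1,R1
def st():
    s=manip.sense();M=Ro.from_quat(s['tool_rot']).as_matrix()
    print('t%.2f'%s['t'],'tcp',s['tcp_pos'].round(4),'phi%.2f'%np.degrees(np.arctan2(M[1,0],M[0,0])),'z',M[:,2].round(4),'F',s['force'].round(2),'T',s['ft_torque'].round(2),'gap%.3f gf%.1f'%(s['finger_gap'],s['gripper_force']),'q',s['q'].round(2))
E
python3 -c "
from h import *
plan([.533,.176,.28],86,5)"
```

```text
call 1 travel [ 0.1402 -0.1504 -0.0121] turn [-0.0001 -0.0001 -0.0727]
call 2 travel [ 0.1706 -0.1148 -0.0121] turn [-0.0001 -0.0001 -0.0727]
call 3 travel [ 0.1921 -0.0732 -0.0122] turn [-0.0001 -0.0001 -0.0727]
call 4 travel [ 0.2037 -0.0278 -0.0123] turn [-0.0001 -0.0001 -0.0727]
call 5 travel [ 0.2047  0.019  -0.0124] turn [-0.0001 -0.0001 -0.0727]
```

Emit:
apply_moves(
  claw=[1,1,1,1,1],
  travel=[
    [0.14,-0.15,-0.012],
    [0.14,-0.15,-0.012],
    [0.14,-0.15,-0.012],
    [0.14,-0.15,-0.012],
    [0.14,-0.15,-0.012],
  ],
  turn=[
    [0,0,-0.0727],
    [0,0,-0.0727],
    [0,0,-0.0727],
    [0,0,-0.0727],
    [0,0,-0.0727],
  ],
)

```text
t: 0.52
tcp_pos: [0.2838, -0.4247, 0.2403]
tool_rot: [0.956, 0.292, 0.001, -0.004]
force: [-0.7, -0.3, -0.6]
finger_gap: 0.996
gripper_force: 0.0
```

Emit:
apply_moves(
  claw=[0,0,0,0,0],
  travel=[
    [0.17,-0.115,-0.012],
    [0.17,-0.115,-0.012],
    [0.17,-0.115,-0.012],
    [0.17,-0.115,-0.012],
    [0.17,-0.115,-0.012],
  ],
  turn=[
    [0,0,-0.0727],
    [0,0,-0.0727],
    [0,0,-0.0727],
    [0,0,-0.0727],
    [0,0,-0.0727],
  ],
)

```text
t: 0.93
tcp_pos: [0.3451, -0.274, 0.2502]
tool_rot: [0.917, 0.4, 0.001, -0.003]
force: [0.0, -0.4, -0.5]
finger_gap: 0.499
gripper_force: 0.0
```

Emit:
apply_moves(
  claw=[0,0,0,0,0],
  travel=[
    [0.192,-0.073,-0.012],
    [0.192,-0.073,-0.012],
    [0.192,-0.073,-0.012],
    [0.192,-0.073,-0.012],
    [0.192,-0.073,-0.012],
  ],
  turn=[
    [0,0,-0.0727],
    [0,0,-0.0727],
    [0,0,-0.0727],
    [0,0,-0.0727],
    [0,0,-0.0727],
  ],
)

```text
t: 1.35
tcp_pos: [0.4084, -0.1236, 0.2603]
tool_rot: [0.865, 0.502, 0.001, -0.001]
force: [-0.4, 0.8, -0.9]
finger_gap: 0.499
gripper_force: 0.0
```

Emit:
apply_moves(
  claw=[0,0,0,0,0],
  travel=[
    [0.204,-0.028,-0.012],
    [0.204,-0.028,-0.012],
    [0.204,-0.028,-0.012],
    [0.204,-0.028,-0.012],
    [0.204,-0.028,-0.012],
  ],
  turn=[
    [0,0,-0.0727],
    [0,0,-0.0727],
    [0,0,-0.0727],
    [0,0,-0.0727],
    [0,0,-0.0727],
  ],
)

```text
t: 1.77
tcp_pos: [0.4724, 0.0279, 0.2702]
tool_rot: [0.802, 0.597, 0.002, 0.0]
force: [1.1, -0.5, -0.6]
finger_gap: 0.501
gripper_force: 0.0
```

```bash
python3 -c "
from h import *
st();plan([.533,.176,.28],86,1)"
```

```text
t1.77 tcp [0.4724 0.0279 0.2702] phi73.34 z [ 0.0033  0.0023 -1.    ] F [ 1.06 -0.48 -0.6 ] T [-0.05 -0.06 -0.02] gap0.501 gf0.0 q [-0.18  0.27  1.75  0.    1.11  0.11]
call 1 travel [ 0.1991  0.0196 -0.0116] turn [ 0.0009 -0.0009 -0.0703]
```

Emit:
apply_moves(
  claw=[0,0,0,0,0],
  travel=[
    [0.2,0.02,-0.012],
    [0.2,0.02,-0.012],
    [0.2,0.02,-0.012],
    [0.2,0.02,-0.012],
    [0.2,0.02,-0.012],
  ],
  turn=[
    [0,0,-0.0703],
    [0,0,-0.0703],
    [0,0,-0.0703],
    [0,0,-0.0703],
    [0,0,-0.0703],
  ],
)

```text
t: 2.18
tcp_pos: [0.5352, 0.1755, 0.2795]
tool_rot: [0.732, 0.681, 0.002, 0.0]
force: [-0.3, -0.7, -0.5]
finger_gap: 0.5
gripper_force: 0.0
```

Emit:
apply_moves(
  claw=[0,0],
  travel=[
    [0,0,0],
    [0,0,0],
  ],
  turn=[
    [0,0,0],
    [0,0,0],
  ],
)

```text
t: 2.35
tcp_pos: [0.5317, 0.1702, 0.2786]
tool_rot: [0.734, 0.68, -0.001, -0.0]
force: [-0.2, -0.7, 0.0]
finger_gap: 0.503
gripper_force: 0.0
```

Run:
```python
from h import *
st();plan([.533,.176,.28],86,1)
s=snap('wrist','w1.png');print(s['intrinsics'],s['R'].round(3),(-s['R'].T@s['t']).round(4))
K=s['intrinsics']
# project predicted handle top corners & prong pts
def proj(X):
    c=s['R']@np.array(X)+s['t'];th=np.arctan2(np.hypot(c[0],c[1]),c[2]);a=np.arctan2(c[1],c[0])
    return (K[0,2]+K[0,0]*th*np.cos(a)).round(1),(K[1,2]+K[1,1]*th*np.sin(a)).round(1)
print([proj([.5334+dx*.9976+dy*.07,.1758-dx*.07+dy*.9976,.215]) for dx in(-.01,.01) for dy in(-.033,.033)])
```

```text
t2.35 tcp [0.5317 0.1702 0.2786] phi85.62 z [-0.0019 -0.0011 -1.    ] F [-0.22 -0.68  0.01] T [-0.   -0.01 -0.04] gap0.503 gf0.0 q [ 0.11  0.38  1.54 -0.    1.22  0.19]
call 1 travel [ 0.0073  0.0011 -0.0018] turn [-0.0006  0.0004 -0.0021]
[[309.70691629   0.         317.75116931]
 [  0.         309.70691629 205.7512221 ]
 [  0.           0.           1.        ]] [[ 0.997 -0.076 -0.001]
 [-0.072 -0.953  0.294]
 [-0.024 -0.293 -0.956]] [0.5384 0.2442 0.4228]
[(np.float64(305.3), np.float64(254.3)), (np.float64(303.5), np.float64(166.1)), (np.float64(332.2), np.float64(254.2)), (np.float64(333.0), np.float64(165.9))]
```

View pics/w1.png

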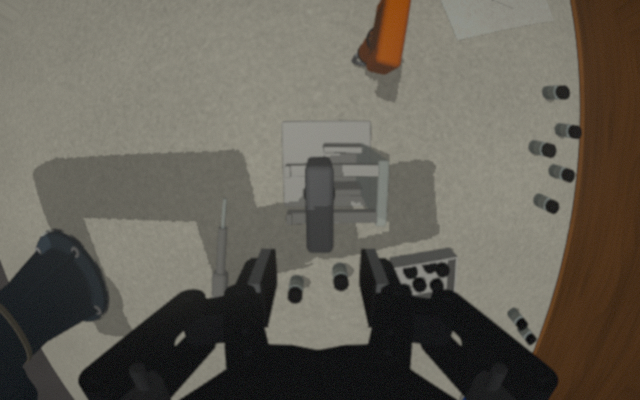

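```bash
cat >> h.py <<'E'
def wcloud(s):
    K=s['intrinsics'];d=s['depth'];v,u=np.mgrid[:400,:640]
    x=(u-K[0,2])/K[0,0];y=(v-K[1,2])/K[1,1];r=np.hypot(x,y)+1e-9
    k=np.tan(np.minimum(r,1.4))/r
    P=np.stack([x*k*d,y*k*d,d],-1);W=(P-s['t'])@s['R'];W[d==0]=np.nan;return W
E
python3 - <<'E'
from h import *
s=dict(np.load('pics/wrist.npz'));W=wcloud(s).reshape(-1,3)
for n,z0,z1 in(('handle',.208,.225),('prongs',.158,.172),('base',.003,.02)):
    h=W[(abs(W[:,0]-.54)<.075)&(abs(W[:,1]-.175)<.08)&(W[:,2]>z0)&(W[:,2]<z1)]
    print(n,len(h),np.median(h[:,2]),cv2.minAreaRect((h[:,:2]*1e3).astype('f4')),h.min(0).round(4),h.max(0).round(4))
E
```

```text
handle 2448 0.2163229314989169 ((533.9693603515625, 176.7316131591797), (65.42961883544922, 19.980939865112305), 86.0687484741211) [0.522  0.1445 0.2085] [0.5456 0.2096 0.2186]
prongs 2451 0.16652962582112288 ((549.4144897460938, 174.29554748535156), (59.991458892822266, 89.34491729736328), 86.23761749267578) [0.5041 0.1415 0.1581] [0.5958 0.2035 0.172 ]
base 4359 0.009581893171769803 ((539.8839721679688, 175.92108154296875), (148.92819213867188, 157.82260131835938), 0.266473650932312) [0.4653 0.0967 0.003 ] [0.6141 0.2548 0.02  ]
```

```bash
python3 -c "
from h import *
st();plan([.534,.1767,.174],86,1)"
```

```text
t2.40 tcp [0.5316 0.1698 0.2787] phi85.55 z [-1.7e-03 -8.0e-04 -1.0e+00] F [-0.53  0.67 -0.54] T [0.   0.02 0.06] gap0.501 gf0.0 q [ 0.11  0.38  1.54 -0.    1.22  0.19]
call 1 travel [0.0089 0.0025 0.1309] turn [-0.0005  0.0003 -0.0025]
```

Emit:
apply_moves(
  claw=[0,0,0,0,0],
  travel=[
    [0.009,0.0025,0.03],
    [0.009,0.0025,0.06],
    [0.009,0.0025,0.09],
    [0.009,0.0025,0.115],
    [0.009,0.0025,0.131],
  ],
  turn=[
    [0,0,-0.0025],
    [0,0,-0.0025],
    [0,0,-0.0025],
    [0,0,-0.0025],
    [0,0,-0.0025],
  ],
)

```text
t: 2.82
tcp_pos: [0.533, 0.1762, 0.1724]
tool_rot: [0.732, 0.681, -0.002, -0.001]
force: [-0.2, 0.3, -0.5]
finger_gap: 0.503
gripper_force: 0.0
```

Emit:
apply_moves(
  claw=[0,0,0,0],
  travel=[
    [0,0,0],
    [0,0,0],
    [0,0,0],
    [0,0,0],
  ],
  turn=[
    [0,0,0],
    [0,0,0],
    [0,0,0],
    [0,0,0],
  ],
)

```text
t: 3.15
tcp_pos: [0.5356, 0.1779, 0.1759]
tool_rot: [0.731, 0.682, 0.001, 0.001]
force: [-0.2, -0.2, 0.4]
finger_gap: 0.504
gripper_force: 0.0
```

```bash
python3 -c "
from h import *
st();plan([.534,.1767,.174],86,1)"
```

```text
t3.15 tcp [0.5356 0.1779 0.1759] phi86.01 z [ 2.7e-03  2.0e-04 -1.0e+00] F [-0.24 -0.22  0.35] T [-0.01 -0.    0.01] gap0.504 gf0.0 q [ 0.12  0.52  1.64 -0.    0.98  0.19]
call 1 travel [-0.0017 -0.0019  0.0024] turn [ 0.0008 -0.0001  0.0001]
```

Emit:
apply_moves(
  claw=[0,-0.5,-0.7,-1,-1],
  newtons=60,
  travel=[
    [-0.001,-0.0015,0.002],
    [-0.001,-0.0015,0.002],
    [-0.001,-0.0015,0.002],
    [-0.001,-0.0015,0.002],
    [-0.001,-0.0015,0.002],
  ],
  turn=[
    [0,0,0],
    [0,0,0],
    [0,0,0],
    [0,0,0],
    [0,0,0],
  ],
)

```text
t: 3.57
tcp_pos: [0.5336, 0.1778, 0.1736]
tool_rot: [0.731, 0.682, 0.0, 0.0]
force: [-1.5, -0.6, 5.4]
finger_gap: 0.221
gripper_force: 59.1
```

Emit:
apply_moves(
  claw=[-1,-1,-1,-1],
  travel=[
    [0,0,0],
    [0,0,0],
    [0,0,0],
    [0,0,0],
  ],
  turn=[
    [0,0,0],
    [0,0,0],
    [0,0,0],
    [0,0,0],
  ],
)

```text
t: 3.9
tcp_pos: [0.5335, 0.1778, 0.1735]
tool_rot: [0.731, 0.682, 0.0, 0.0]
force: [-0.9, -0.1, 5.6]
finger_gap: 0.23
gripper_force: 59.2
```

```bash
python3 -c "
from h import *
st()
manip.snapshot('top')
st()"
```

```text
t3.90 tcp [0.5335 0.1778 0.1735] phi86.07 z [ 6.e-04  0.e+00 -1.e+00] F [-0.93 -0.06  5.63] T [-0.06  0.24 -0.02] gap0.230 gf59.2 q [ 0.12  0.52  1.65 -0.    0.97  0.19]
t3.95 tcp [0.5336 0.1778 0.1735] phi86.08 z [ 7.e-04 -0.e+00 -1.e+00] F [-0.81 -1.19  5.98] T [-0.07  0.21  0.02] gap0.231 gf59.2 q [ 0.12  0.52  1.65 -0.    0.97  0.19]
```

Emit:
apply_moves(
  claw=[-1,-1,-1,-1,-1],
  travel=[
    [0,0,-0.01],
    [0,0,-0.03],
    [0,0,-0.055],
    [0,0,-0.08],
    [0,0,-0.105],
  ],
  turn=[
    [0,0,0],
    [0,0,0],
    [0,0,0],
    [0,0,0],
    [0,0,0],
  ],
)

```text
t: 4.37
tcp_pos: [0.5328, 0.1777, 0.2572]
tool_rot: [0.731, 0.682, -0.001, -0.001]
force: [-0.3, 0.0, -2.6]
finger_gap: 0.23
gripper_force: 58.7
```

Emit:
apply_moves(
  claw=[-1,-1,-1,-1,-1],
  travel=[
    [0,0,-0.025],
    [0,0,-0.05],
    [0,0,-0.075],
    [0,0,-0.1],
    [0,0,-0.11],
  ],
  turn=[
    [0,0,0],
    [0,0,0],
    [0,0,0],
    [0,0,0],
    [0,0,0],
  ],
)

```text
t: 4.78
tcp_pos: [0.5343, 0.178, 0.3476]
tool_rot: [0.731, 0.682, 0.002, 0.001]
force: [0.8, -0.8, -1.0]
finger_gap: 0.225
gripper_force: 58.9
```

Emit:
apply_moves(
  claw=[-1,-1,-1],
  travel=[
    [0,0,0],
    [0,0,0],
    [0,0,0],
  ],
  turn=[
    [0,0,0],
    [0,0,0],
    [0,0,0],
  ],
)

```text
t: 5.03
tcp_pos: [0.5324, 0.1776, 0.3432]
tool_rot: [0.731, 0.682, -0.001, -0.001]
force: [-0.1, -2.0, -1.8]
finger_gap: 0.227
gripper_force: 58.9
```

Run:
```python
from h import *
st()
s=snap('scene');b=snap('top')
i=cv2.cvtColor(s['pixels'],cv2.COLOR_RGB2BGR)[20:220,290:490]
cv2.imwrite('pics/c2.png',cv2.resize(i,None,fx=3,fy=3,interpolation=cv2.INTER_CUBIC))
```

```text
t5.03 tcp [0.5324 0.1776 0.3432] phi86.07 z [-3.4e-03 -4.0e-04 -1.0e+00] F [-0.14 -2.   -1.83] T [ 0.03  0.02 -0.04] gap0.227 gf58.9 q [0.12 0.33 1.44 0.   1.37 0.19]
```

View pics/c2.png

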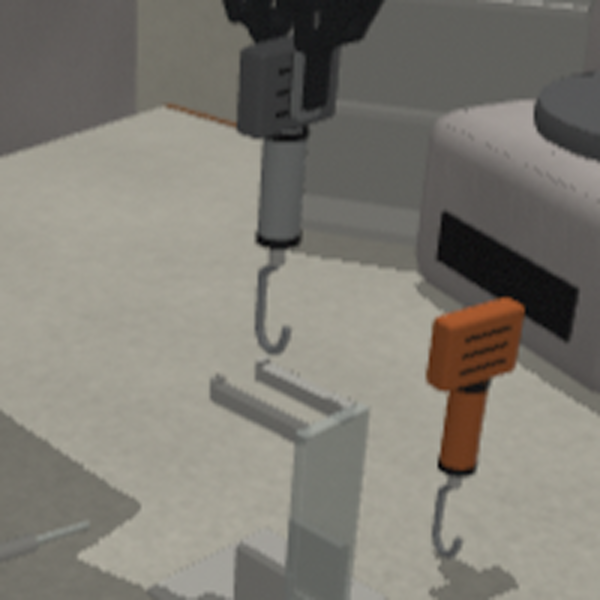

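Run:
```python
from h import *
plan([.4845,-.2395,.32],114.6,4,p=[.5335,.1778,.3435],R=rot(86.07))
a=dict(np.load('pics/scene.npz'));W=cloud(a).reshape(-1,3)
for z0 in np.arange(.18,.27,.01):
    m=(np.hypot(W[:,0]-.534,W[:,1]-.177)<.03)&(W[:,2]>z0)&(W[:,2]<z0+.01)
    if m.sum()>2: print(z0.round(3),m.sum(),np.median(W[m],0).round(4),W[m].min(0).round(4),W[m].max(0).round(4))
```

```text
call 1 travel [-0.1311 -0.0063  0.0073] turn [ 0.      0.     -0.0396]
call 2 travel [-0.1293 -0.0226  0.0073] turn [ 0.      0.     -0.0396]
call 3 travel [-0.1255 -0.0385  0.0073] turn [ 0.      0.     -0.0396]
call 4 travel [-0.1198 -0.0537  0.0073] turn [ 0.      0.     -0.0396]
0.18 6 [0.5328 0.1755 0.1893] [0.5259 0.1735 0.1888] [0.5389 0.1767 0.1899]
0.19 33 [0.5322 0.1751 0.1943] [0.5225 0.1718 0.1901] [0.5449 0.1784 0.1998]
0.2 34 [0.5432 0.1751 0.2042] [0.5191 0.1701 0.2002] [0.548  0.1792 0.2094]
0.21 18 [0.5238 0.1758 0.2153] [0.5194 0.1739 0.2102] [0.546  0.1792 0.2196]
0.22 13 [0.5234 0.1763 0.2245] [0.5213 0.1734 0.221 ] [0.5262 0.1789 0.2277]
0.23 16 [0.5229 0.1763 0.2348] [0.521  0.1733 0.2304] [0.5256 0.1801 0.2398]
0.24 15 [0.5286 0.1748 0.2445] [0.5217 0.172  0.2401] [0.5341 0.1766 0.2477]
0.25 25 [0.5365 0.1728 0.2548] [0.532  0.1696 0.2508] [0.5391 0.1771 0.2598]
0.26 55 [0.5412 0.1671 0.2667] [0.522  0.1624 0.2627] [0.5482 0.1847 0.2699]
0.27 75 [0.5407 0.1675 0.2746] [0.5243 0.1624 0.2703] [0.5471 0.1861 0.2799]
```

Emit:
apply_moves(
  claw=[-1,-1,-1,-1,-1],
  travel=[
    [-0.016,-0.0008,0.0007],
    [-0.04,-0.002,0.002],
    [-0.07,-0.0034,0.004],
    [-0.1,-0.0048,0.0055],
    [-0.1311,-0.0063,0.0073],
  ],
  turn=[
    [0,0,-0.005],
    [0,0,-0.012],
    [0,0,-0.021],
    [0,0,-0.03],
    [0,0,-0.0396],
  ],
)

```text
t: 5.55
tcp_pos: [0.5205, 0.0728, 0.3379]
tool_rot: [0.686, 0.727, -0.001, -0.001]
force: [0.8, -0.0, -2.3]
finger_gap: 0.222
gripper_force: 58.7
```

Emit:
apply_moves(
  claw=[-1,-1,-1,-1,-1],
  travel=[
    [-0.026,-0.0045,0.0015],
    [-0.052,-0.009,0.003],
    [-0.078,-0.0135,0.0045],
    [-0.104,-0.018,0.006],
    [-0.1293,-0.0226,0.0073],
  ],
  turn=[
    [0,0,-0.008],
    [0,0,-0.016],
    [0,0,-0.024],
    [0,0,-0.032],
    [0,0,-0.0396],
  ],
)

```text
t: 5.97
tcp_pos: [0.5082, -0.0318, 0.3321]
tool_rot: [0.64, 0.768, -0.0, -0.001]
force: [0.2, -0.3, -1.5]
finger_gap: 0.226
gripper_force: 58.7
```

Emit:
apply_moves(
  claw=[-1,-1,-1,-1,-1],
  travel=[
    [-0.025,-0.0077,0.0015],
    [-0.05,-0.0154,0.003],
    [-0.075,-0.0231,0.0045],
    [-0.1,-0.0308,0.006],
    [-0.1255,-0.0385,0.0073],
  ],
  turn=[
    [0,0,-0.008],
    [0,0,-0.016],
    [0,0,-0.024],
    [0,0,-0.032],
    [0,0,-0.0396],
  ],
)

```text
t: 6.38
tcp_pos: [0.4958, -0.1358, 0.3262]
tool_rot: [0.591, 0.807, -0.0, -0.001]
force: [0.2, -0.2, -1.0]
finger_gap: 0.227
gripper_force: 58.7
```

Emit:
apply_moves(
  claw=[-1,-1,-1,-1,-1],
  travel=[
    [-0.03,-0.0134,0.002],
    [-0.06,-0.0268,0.0037],
    [-0.085,-0.038,0.0052],
    [-0.106,-0.0475,0.0065],
    [-0.1198,-0.0537,0.0073],
  ],
  turn=[
    [0,0,-0.01],
    [0,0,-0.02],
    [0,0,-0.028],
    [0,0,-0.035],
    [0,0,-0.0396],
  ],
)

```text
t: 6.8
tcp_pos: [0.4836, -0.2413, 0.3202]
tool_rot: [0.541, 0.841, -0.0, -0.001]
force: [-0.1, 0.5, -1.7]
finger_gap: 0.224
gripper_force: 58.7
```

Emit:
apply_moves(
  claw=[-1,-1,-1,-1,-1],
  travel=[
    [0,0,0],
    [0,0,0],
    [0,0,0],
    [0,0,0],
    [0,0,0],
  ],
  turn=[
    [0,0,0],
    [0,0,0],
    [0,0,0],
    [0,0,0],
    [0,0,0],
  ],
)

```text
t: 7.22
tcp_pos: [0.4844, -0.2384, 0.3215]
tool_rot: [0.54, 0.842, 0.0, -0.0]
force: [-0.2, 0.1, -2.4]
finger_gap: 0.23
gripper_force: 58.7
```

Run:
```python
from h import *
st();plan([.4845,-.2395,.228],114.6,1)
s=snap('wrist','w2.png');W=wcloud(s).reshape(-1,3)
th=np.radians(24.6);R=np.array([[np.cos(th),np.sin(th)],[-np.sin(th),np.cos(th)]])
for n,ww in(('w',W),('s',cloud(snap('scene')).reshape(-1,3)),('t',cloud(snap('top')).reshape(-1,3))):
  L=(ww[:,:2]-[.541,-.215])@R.T
  for z0,z1 in((.03,.042),(.05,.06),(.08,.1),(.107,.125),(.16,.185),(.19,.22)):
    m=(abs(L[:,0])<.09)&(abs(L[:,1])<.075)&(ww[:,2]>z0)&(ww[:,2]<z1)
    if m.sum()>5:
        l=L[m]*1e3;print(n,z0,m.sum(),np.percentile(l[:,0],[1,10,50,90,99]).round(1),np.percentile(l[:,1],[1,50,99]).round(1),np.percentile(ww[m,2],[1,50,99]).round(4),cv2.minAreaRect((ww[m,:2]*1e3).astype('f4')))
st()
```

```text
t7.22 tcp [ 0.4844 -0.2384  0.3215] phi114.64 z [-2.e-04  4.e-04 -1.e+00] F [-0.22  0.06 -2.41] T [-0.02 -0.02  0.04] gap0.230 gf58.7 q [-0.66  0.31  1.53  0.    1.3  -1.09]
call 1 travel [-0.0014 -0.0004  0.1169] turn [ 0.     -0.0001  0.0002]
w 0.03 1243 [-43.5 -41.   -4.2  40.9  43. ] [-57.6  -1.3  55. ] [0.0305 0.0389 0.0415] ((540.6599731445312, -214.4885711669922), (86.8981704711914, 119.16800689697266), 24.71955680847168)
w 0.05 2189 [-36.2 -30.1  -3.2  29.7  35.8] [-48.4   3.9  48. ] [0.0506 0.0556 0.0576] ((540.5372924804688, -214.6033477783203), (74.25430297851562, 126.11163330078125), 24.5772647857666)
w 0.08 177 [-4.3 -3.7 -1.6  1.1  1.9] [-59.6  36.1  58.1] [0.0806 0.0904 0.0995] ((540.5505981445312, -216.86495971679688), (6.5206217765808105, 119.44975280761719), 24.857322692871094)
w 0.107 193 [-5.4 -4.2 -2.2  0.1  0.8] [-26.    0.9  24.1] [0.1072 0.114  0.1167] ((539.4170532226562, -216.93508911132812), (6.6162333488464355, 52.65053176879883), 25.380361557006836)
w 0.16 130 [-71.5 -68.3 -60.5 -52.8 -49.4] [-1.6  2.2  4.1] [0.1719 0.1755 0.1842] ((485.4259338378906, -23
[... 1947 characters left out ...]
-3.3 -0.8 -0.3] [-21.6   3.5  22.9] [0.1072 0.1128 0.117 ] ((538.0284423828125, -216.16358947753906), (5.661547660827637, 46.406551361083984), 24.876638412475586)
t 0.16 31 [-73.3 -71.1 -62.8 -54.2 -51.2] [-0.1  3.4  5.7] [0.1705 0.1746 0.1845] ((483.3133544921875, -238.3133087158203), (22.81096076965332, 5.256654739379883), 20.24603271484375)
t 0.19 19 [-76.  -75.4 -72.7 -66.2 -48.7] [1.8 4.2 5.2] [0.1902 0.2023 0.2186] ((483.01910400390625, -237.7110595703125), (27.667461395263672, 2.3255867958068848), 21.883588790893555)
t7.37 tcp [ 0.4844 -0.2388  0.3217] phi114.63 z [ 2.e-04 -0.e+00 -1.e+00] F [-0.49 -0.2  -2.51] T [0.05 0.   0.02] gap0.222 gf58.7 q [-0.67  0.31  1.53  0.    1.3  -1.09]
```

View pics/w2.png

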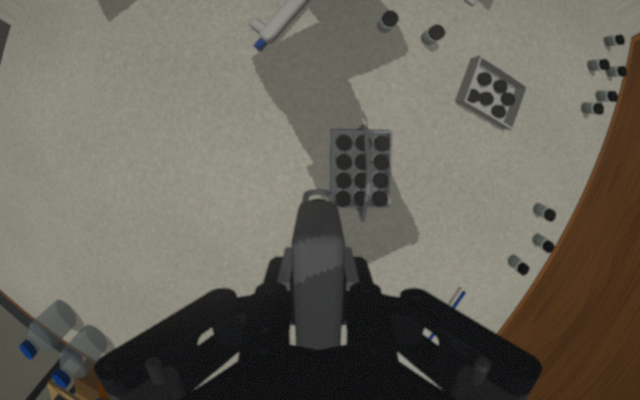

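Emit:
apply_moves(
  claw=[-1,-1,-1,-1,-1],
  travel=[
    [-0.0015,0,0.015],
    [-0.0015,0,0.04],
    [-0.0015,0,0.07],
    [-0.0015,0,0.1],
    [-0.0015,0,0.117],
  ],
  turn=[
    [0,0,0],
    [0,0,0],
    [0,0,0],
    [0,0,0],
    [0,0,0],
  ],
)

```text
t: 7.78
tcp_pos: [0.4838, -0.2394, 0.2258]
tool_rot: [0.54, 0.841, 0.0, -0.002]
force: [0.0, 0.7, -2.9]
finger_gap: 0.223
gripper_force: 58.7
```

Emit:
apply_moves(
  claw=[-1,-1,-1,-1,-1],
  travel=[
    [0,0,0],
    [0,0,0],
    [0,0,0],
    [0,0,0],
    [0,0,0],
  ],
  turn=[
    [0,0,0],
    [0,0,0],
    [0,0,0],
    [0,0,0],
    [0,0,0],
  ],
)

```text
t: 8.2
tcp_pos: [0.4856, -0.241, 0.2293]
tool_rot: [0.54, 0.841, -0.0, 0.001]
force: [-0.4, -0.6, -1.3]
finger_gap: 0.227
gripper_force: 58.7
```

Emit:
apply_moves(
  claw=[-1,-1,-1,-1,-1],
  travel=[
    [0,0.004,0],
    [0,0.012,0],
    [0,0.022,0],
    [0,0.031,0],
    [0,0.036,0],
  ],
  turn=[
    [0,0,0],
    [0,0,0],
    [0,0,0],
    [0,0,0],
    [0,0,0],
  ],
)

```text
t: 8.62
tcp_pos: [0.5124, -0.2281, 0.2281]
tool_rot: [0.54, 0.842, 0.0, 0.0]
force: [-0.9, 0.2, -2.2]
finger_gap: 0.226
gripper_force: 58.8
```

Emit:
apply_moves(
  claw=[-1,-1,-1,-1,-1],
  travel=[
    [0,0,0],
    [0,0,0],
    [0,0,0],
    [0,0,0],
    [0,0,0],
  ],
  turn=[
    [0,0,0],
    [0,0,0],
    [0,0,0],
    [0,0,0],
    [0,0,0],
  ],
)

```text
t: 9.03
tcp_pos: [0.5107, -0.2286, 0.2279]
tool_rot: [0.541, 0.841, -0.0, -0.0]
force: [0.6, -0.3, -1.5]
finger_gap: 0.229
gripper_force: 58.8
```

```bash
cat > look.py <<'E'
from h import *
import sys
st()
s=snap('scene')
th=np.radians(24.6);R=np.array([[np.cos(th),np.sin(th)],[-np.sin(th),np.cos(th)]])
for n,ww in(('w',wcloud(snap('wrist')).reshape(-1,3)),('s',cloud(s).reshape(-1,3)),('t',cloud(snap('top')).reshape(-1,3))):
  L=(ww[:,:2]-[.541,-.215])@R.T*1e3
  def o(k,m):
    if m.sum()>3: print(n,k,m.sum(),'x',np.percentile(L[m,0],[1,50,99]).round(1),'y',np.percentile(L[m,1],[1,50,99]).round(1),'z',np.percentile(ww[m,2],[1,50,99]).round(4))
  z=ww[:,2];c=(abs(L[:,0])<80)&(abs(L[:,1])<75)
  o('rim',c&(z>.034)&(z<.042));o('caps',c&(z>.051)&(z<.06))
  o('bailside',c&(abs(L[:,1])>15)&(z>.09)&(z<.135));o('hook',c&(abs(L[:,1])<7)&(z>.065)&(z<.16))
if len(sys.argv)>1:
  i=cv2.cvtColor(s['pixels'],cv2.COLOR_RGB2BGR)[180:360,130:310]
  cv2.imwrite('pics/'+sys.argv[1],cv2.resize(i,None,fx=3.3,fy=3.3,interpolation=cv2.INTER_CUBIC))
st()
E
python3 look.py c3.png
```

```text
t9.03 tcp [ 0.5107 -0.2286  0.2279] phi114.56 z [-3.e-04  1.e-04 -1.e+00] F [ 0.65 -0.31 -1.48] T [ 0.03  0.06 -0.02] gap0.229 gf58.8 q [-0.62  0.44  1.6  -0.    1.1  -1.05]
w rim 1510 x [-42.3  12.6  43.4] y [-56.7  11.6  55.6] z [0.0344 0.0392 0.0414]
w caps 2945 x [-34.5   0.6  35.7] y [-48.   10.7  47.8] z [0.0518 0.0556 0.0574]
w bailside 389 x [-4.6 -1.7  1.5] y [-46.7  21.4  45. ] z [0.0905 0.1034 0.1151]
w hook 339 x [-46.4 -24.9   0.7] y [-6.6  0.2  6.8] z [0.079  0.0976 0.1202]
s rim 798 x [-41.6  21.8  44.2] y [-62.4 -26.2  56. ] z [0.0341 0.0369 0.0418]
s caps 1368 x [-34.1   3.2  36.6] y [-61.2  -6.4  57. ] z [0.0511 0.0535 0.0567]
s bailside 146 x [-4.1  0.6  2.6] y [-44.6 -24.3  41.1] z [0.0904 0.1011 0.1131]
s hook 267 x [-45.4 -32.1   1.1] y [-6.4 -2.6  5.9] z [0.0763 0.1114 0.1596]
t rim 318 x [-43.9   6.2  41.5] y [-55.  18.  58.] z [0.0341 0.0379 0.0419]
t caps 572 x [-36.8   5.1  34.6] y [-45.4  11.1  50.6] z [0.0513 0.0541 0.0581]
t bailside 63 x [-6.  -3.   0.1] y [-41.6  23.9  46.3] z [0.0901 0.1021 0.113 ]
t hook 63 x [-47.8 -32.9  -0.8] y [-5.3  2.   6.3] z [0.0748 0.0984 0.1555]
t9.18 tcp [ 0.5108 -0.2287  0.228 ] phi114.55 z [-0. -0. -1.] F [-0.17 -0.05 -2.07] T [-0.   -0.    0.05] gap0.227 gf58.8 q [-0.62  0.44  1.6  -0.    1.1  -1.05]
```

View pics/c3.png

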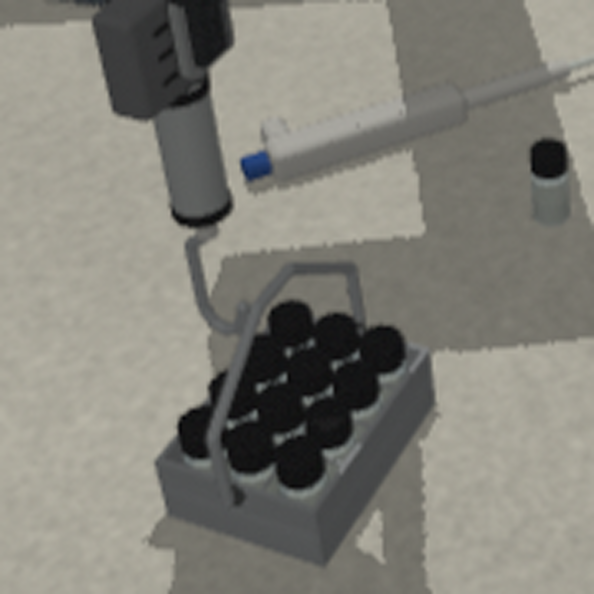

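Emit:
apply_moves(
  claw=[-1,-1,-1,-1,-1],
  travel=[
    [0,0.002,0],
    [0,0.006,0],
    [0,0.011,0],
    [0,0.016,0],
    [0,0.02,0],
  ],
  turn=[
    [0,0,0],
    [0,0,0],
    [0,0,0],
    [0,0,0],
    [0,0,0],
  ],
)

```text
t: 9.6
tcp_pos: [0.5261, -0.2217, 0.228]
tool_rot: [0.54, 0.841, 0.0, 0.0]
force: [-0.2, -0.2, -2.0]
finger_gap: 0.225
gripper_force: 58.8
```

Emit:
apply_moves(
  claw=[-1,-1,-1,-1,-1],
  travel=[
    [0,0.004,0],
    [0,0.008,0],
    [0,0.012,0],
    [0,0.015,0],
    [0,0.0175,0],
  ],
  turn=[
    [0,0,0],
    [0,0,0],
    [0,0,0],
    [0,0,0],
    [0,0,0],
  ],
)

```text
t: 10.02
tcp_pos: [0.5385, -0.2159, 0.2279]
tool_rot: [0.54, 0.841, -0.0, -0.0]
force: [0.9, 0.7, -2.2]
finger_gap: 0.227
gripper_force: 58.8
```

Emit:
apply_moves(
  claw=[-1,-1,-1,-1,-1],
  travel=[
    [0,0,0],
    [0,0,0],
    [0,0,0],
    [0,0,0],
    [0,0,0],
  ],
  turn=[
    [0,0,0],
    [0,0,0],
    [0,0,0],
    [0,0,0],
    [0,0,0],
  ],
)

```text
t: 10.43
tcp_pos: [0.5381, -0.2162, 0.228]
tool_rot: [0.54, 0.841, -0.0, -0.0]
force: [-0.1, 0.3, -2.2]
finger_gap: 0.23
gripper_force: 58.8
```

```bash
python3 look.py c4.png
```

```text
t10.43 tcp [ 0.5381 -0.2162  0.228 ] phi114.57 z [-1.e-04  0.e+00 -1.e+00] F [-0.11  0.25 -2.24] T [-0.03 -0.01  0.02] gap0.230 gf58.8 q [-0.57  0.47  1.55 -0.    1.12 -1.  ]
w rim 1422 x [-42.5   4.3  43.6] y [-57.   16.3  57.2] z [0.0342 0.0392 0.0414]
w caps 2835 x [-35.1   5.9  36. ] y [-46.3  11.8  47.4] z [0.0521 0.0556 0.0573]
w bailside 265 x [-4.2 -1.5  1.3] y [15.3 29.5 45.9] z [0.0904 0.1028 0.1145]
w hook 230 x [-16.5  -3.2  11.5] y [-3.7  0.8  6.7] z [0.08   0.0966 0.1204]
s rim 774 x [-41.8  22.7  44.1] y [-62.9 -23.9  56.7] z [0.0341 0.0369 0.0418]
s caps 1331 x [-34.2   3.8  37.1] y [-61.3  -7.6  57.5] z [0.0512 0.0535 0.0562]
s bailside 148 x [-3.4  0.6  2.5] y [-45.1 -23.5  41.5] z [0.0903 0.1013 0.1126]
s hook 245 x [-15.4  -1.   11.8] y [-6.5 -2.6  5.4] z [0.0754 0.1129 0.1593]
t rim 278 x [-43.9  11.   41.7] y [-54.   23.4  57.9] z [0.0342 0.0375 0.0415]
t caps 496 x [-36.6   7.3  34.6] y [-45.6  13.9  50.1] z [0.0513 0.0541 0.0581]
t bailside 41 x [-6. -3. -0.] y [15.3 29.1 46.2] z [0.0907 0.1019 0.1152]
t hook 45 x [-17.6  -9.9   9.2] y [-0.8  2.6  6.2] z [0.0765 0.098  0.1436]
t10.58 tcp [ 0.5382 -0.2161  0.228 ] phi114.57 z [-0.  0. -1.] F [ 0.14 -0.37 -2.35] T [ 0.02  0.03 -0.01] gap0.224 gf58.8 q [-0.57  0.47  1.55 -0.    1.12 -1.  ]
```

View pics/c4.png

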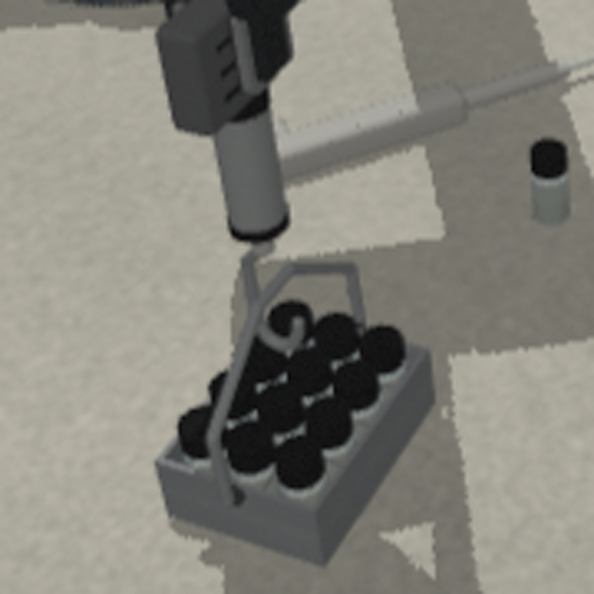

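Emit:
apply_moves(
  claw=[-1,-1,-1,-1,-1],
  travel=[
    [0,0,-0.004],
    [0,0,-0.011],
    [0,0,-0.019],
    [0,0,-0.025],
    [0,0,-0.029],
  ],
  turn=[
    [0,0,0],
    [0,0,0],
    [0,0,0],
    [0,0,0],
    [0,0,0],
  ],
)

```text
t: 11.0
tcp_pos: [0.5388, -0.2164, 0.2525]
tool_rot: [0.54, 0.841, -0.0, 0.001]
force: [0.6, 1.0, -1.7]
finger_gap: 0.226
gripper_force: 58.8
```

Emit:
apply_moves(
  claw=[-1,-1,-1,-1,-1],
  travel=[
    [0,0,-0.003],
    [0,0,-0.006],
    [0,0,-0.009],
    [0,0,-0.012],
    [0,0,-0.014],
  ],
  turn=[
    [0,0,0],
    [0,0,0],
    [0,0,0],
    [0,0,0],
    [0,0,0],
  ],
)

```text
t: 11.42
tcp_pos: [0.5382, -0.2161, 0.2624]
tool_rot: [0.54, 0.841, 0.0, -0.0]
force: [0.4, 0.6, -2.8]
finger_gap: 0.23
gripper_force: 58.7
```

Emit:
apply_moves(
  claw=[-1,-1,-1,-1,-1],
  travel=[
    [0,0,0],
    [0,0,0],
    [0,0,0],
    [0,0,0],
    [0,0,0],
  ],
  turn=[
    [0,0,0],
    [0,0,0],
    [0,0,0],
    [0,0,0],
    [0,0,0],
  ],
)

```text
t: 11.83
tcp_pos: [0.5383, -0.216, 0.2622]
tool_rot: [0.54, 0.841, 0.0, -0.0]
force: [0.4, 0.2, -2.7]
finger_gap: 0.228
gripper_force: 58.7
```

```bash
python3 look.py; python3 -c "
from h import *
st()"
```

```text
t11.83 tcp [ 0.5383 -0.216   0.2622] phi114.57 z [-2.e-04  2.e-04 -1.e+00] F [ 0.41  0.24 -2.69] T [-0.01 -0.13  0.04] gap0.228 gf58.7 q [-0.57  0.43  1.51  0.    1.2  -1.  ]
w rim 1423 x [-43.    7.4  43.3] y [-56.8  16.4  55.2] z [0.0343 0.0393 0.0414]
w caps 2429 x [-35.5   4.7  35.6] y [-46.5  10.6  47.3] z [0.0518 0.0556 0.0573]
w bailside 201 x [-4.2 -1.2  0.9] y [15.4 29.5 46.1] z [0.0904 0.1029 0.1139]
w hook 277 x [-16.3  -3.2  11. ] y [-6.3  0.4  6.1] z [0.1087 0.1161 0.1543]
s rim 799 x [-41.6  21.5  43.9] y [-61.8 -23.5  56.9] z [0.0341 0.0371 0.0419]
s caps 1360 x [-34.    3.4  36.6] y [-61.7  -6.4  57.6] z [0.0511 0.0535 0.0565]
s bailside 148 x [-3.5  0.5  3.1] y [-44.6 -23.6  42.2] z [0.0903 0.1005 0.1132]
s hook 196 x [-15.3  -9.9  12. ] y [-5.7 -2.5  5.3] z [0.1051 0.1212 0.1591]
t rim 295 x [-43.9   5.3  41.7] y [-53.8  21.9  57.8] z [0.0342 0.0378 0.0415]
t caps 561 x [-36.8   4.8  34.5] y [-44.5  11.1  49.7] z [0.0513 0.0541 0.0577]
t bailside 42 x [-5.9 -3.1  0.1] y [15.9 31.3 46.6] z [0.0902 0.1028 0.1131]
t hook 62 x [-17.8  -5.3  10.1] y [-6.3  2.1  6.4] z [0.1064 0.1158 0.158 ]
t11.98 tcp [ 0.5383 -0.216   0.2623] phi114.57 z [-1.e-04  1.e-04 -1.e+00] F [ 0.91 -0.15 -2.68] T [ 0.03 -0.09 -0.04] gap0.230 gf58.7 q [-0.57  0.43  1.51  0.    1.2  -1.  ]
t11.98 tcp [ 0.5383 -0.216   0.2623] phi114.57 z [-1.e-04  1.e-04 -1.e+00] F [ 0.91 -0.15 -2.68] T [ 0.03 -0.09 -0.04] gap0.230 gf58.7 q [-0.57  0.43  1.51  0.    1.2  -1.  ]
```

Emit:
apply_moves(
  claw=[-1,-1,-1,-1,-1],
  travel=[
    [0,0,-0.002],
    [0,0,-0.005],
    [0,0,-0.008],
    [0,0,-0.011],
    [0,0,-0.013],
  ],
  turn=[
    [0,0,0],
    [0,0,0],
    [0,0,0],
    [0,0,0],
    [0,0,0],
  ],
)

```text
t: 12.4
tcp_pos: [0.5382, -0.2161, 0.2729]
tool_rot: [0.54, 0.841, 0.0, -0.0]
force: [1.2, 0.4, -5.0]
finger_gap: 0.229
gripper_force: 58.6
```

Emit:
apply_moves(
  claw=[-1,-1,-1,-1,-1],
  travel=[
    [0,0,-0.002],
    [0,0,-0.004],
    [0,0,-0.006],
    [0,0,-0.007],
    [0,0,-0.007],
  ],
  turn=[
    [0,0,0],
    [0,0,0],
    [0,0,0],
    [0,0,0],
    [0,0,0],
  ],
)

```text
t: 12.82
tcp_pos: [0.5381, -0.216, 0.2783]
tool_rot: [0.54, 0.841, -0.0, -0.0]
force: [1.1, -0.7, -5.2]
finger_gap: 0.226
gripper_force: 58.6
```

```bash
python3 look.py
```

```text
t12.82 tcp [ 0.5381 -0.216   0.2783] phi114.58 z [-4.e-04  2.e-04 -1.e+00] F [ 1.1  -0.72 -5.17] T [ 0.04 -0.18  0.02] gap0.226 gf58.6 q [-0.57  0.42  1.49 -0.    1.23 -1.  ]
w rim 1183 x [-42.2  12.4  43.4] y [-55.6   6.7  55.4] z [0.0344 0.0394 0.0415]
w caps 2241 x [-35.8   4.8  35.7] y [-47.4  10.4  47.7] z [0.0527 0.0556 0.0574]
w bailside 185 x [-4.4 -1.3  0.9] y [15.4 29.4 46.2] z [0.0902 0.103  0.1144]
w hook 266 x [-16.6  -3.9  11.5] y [-6.3  0.4  6.4] z [0.1083 0.1163 0.1589]
s rim 772 x [-41.9  21.   44.2] y [-63.  -25.   57.9] z [0.0341 0.0369 0.0418]
s caps 1365 x [-33.8   3.4  36.8] y [-60.5  -6.2  57.4] z [0.0512 0.0535 0.0569]
s bailside 142 x [-3.4  0.4  2.3] y [-44.2 -23.8  39.6] z [0.0905 0.1009 0.1128]
s hook 197 x [-15.4  -9.9  12.2] y [-6.4 -2.5  5.7] z [0.1056 0.1204 0.1587]
t rim 303 x [-44.1   3.3  41.5] y [-54.5  17.9  58. ] z [0.0342 0.0377 0.0419]
t caps 581 x [-36.8   3.9  34. ] y [-44.8  10.   50.3] z [0.0511 0.054  0.0578]
t bailside 43 x [-6.  -3.2 -0.2] y [15.2 29.3 48.5] z [0.0908 0.1012 0.1148]
t hook 62 x [-17.7  -6.7  10. ] y [-5.2  2.3  6.1] z [0.1083 0.117  0.1595]
t12.97 tcp [ 0.5381 -0.216   0.2782] phi114.57 z [-4.e-04  2.e-04 -1.e+00] F [ 1.45  0.36 -5.52] T [-0.04 -0.15 -0.02] gap0.225 gf58.6 q [-0.57  0.42  1.49 -0.    1.23 -1.  ]
```

Emit:
apply_moves(
  claw=[-1,-1,-1,-1,-1],
  travel=[
    [0,0.0005,0],
    [0,0.001,0],
    [0,0.0015,0],
    [0,0.002,0],
    [0,0.002,0],
  ],
  turn=[
    [0,0,0],
    [0,0,0],
    [0,0,0],
    [0,0,0],
    [0,0,0],
  ],
)

```text
t: 13.38
tcp_pos: [0.5396, -0.2154, 0.2783]
tool_rot: [0.54, 0.841, -0.0, -0.0]
force: [-0.4, -0.9, -5.5]
finger_gap: 0.228
gripper_force: 58.7
```

Emit:
apply_moves(
  claw=[-1,-1],
  travel=[
    [0,0,0],
    [0,0,0],
  ],
  turn=[
    [0,0,0],
    [0,0,0],
  ],
)

```text
t: 13.55
tcp_pos: [0.5396, -0.2154, 0.2783]
tool_rot: [0.54, 0.841, -0.0, -0.0]
force: [-1.5, -0.5, -5.7]
finger_gap: 0.226
gripper_force: 58.7
```

```bash
python3 look.py
```

```text
t13.55 tcp [ 0.5396 -0.2154  0.2783] phi114.57 z [-4.e-04  2.e-04 -1.e+00] F [-1.5  -0.53 -5.7 ] T [-0.04  0.12  0.04] gap0.226 gf58.7 q [-0.57  0.42  1.49 -0.    1.24 -1.  ]
w rim 1153 x [-43.    4.3  42.9] y [-55.8   5.4  54.8] z [0.0342 0.0395 0.0416]
w caps 2281 x [-35.2   4.1  36.5] y [-47.    9.5  47.7] z [0.0528 0.0559 0.0578]
w bailside 167 x [-2.8 -0.7  2.5] y [15.4 30.3 46.4] z [0.0906 0.1026 0.1142]
w hook 259 x [-15.1  -2.7  13.1] y [-6.   0.3  6.5] z [0.1094 0.117  0.1587]
s rim 787 x [-41.7  18.5  44.2] y [-62.7 -25.7  57.7] z [0.0341 0.0371 0.0419]
s caps 1394 x [-33.9   3.5  37.1] y [-60.9  -5.7  57.9] z [0.0511 0.0537 0.0565]
s bailside 152 x [-2.8  1.1  3.2] y [-45.6 -23.4  41.6] z [0.0903 0.1007 0.114 ]
s hook 193 x [-14.4  -8.3  13. ] y [-5.6 -2.5  4.4] z [0.1052 0.1218 0.159 ]
t rim 308 x [-43.9   6.5  41.7] y [-53.7  22.   59.2] z [0.0344 0.0378 0.0414]
t caps 589 x [-36.6   3.7  34.6] y [-44.6  10.8  50.2] z [0.0513 0.0544 0.0578]
t bailside 42 x [-5.2 -2.6  0.2] y [15.5 30.  46.7] z [0.0906 0.1025 0.1149]
t hook 60 x [-16.1  -6.8  11. ] y [-5.5  1.8  5.7] z [0.1068 0.1205 0.1595]
t13.70 tcp [ 0.5396 -0.2154  0.2783] phi114.57 z [-3.e-04  2.e-04 -1.e+00] F [-0.48 -0.77 -5.7 ] T [-0.08  0.17 -0.05] gap0.227 gf58.7 q [-0.57  0.42  1.49  0.    1.24 -1.  ]
```

Emit:
apply_moves(
  claw=[-1,-1,-1,-1,-1],
  travel=[
    [0,-0.0005,0],
    [0,-0.001,-0.001],
    [0,-0.001,-0.003],
    [0,-0.001,-0.005],
    [0,-0.001,-0.007],
  ],
  turn=[
    [0,0,0],
    [0,0,0],
    [0,0,0],
    [0,0,0],
    [0,0,0],
  ],
)

```text
t: 14.12
tcp_pos: [0.539, -0.2157, 0.284]
tool_rot: [0.54, 0.841, 0.0, -0.0]
force: [-0.6, 0.1, -6.8]
finger_gap: 0.226
gripper_force: 58.7
```

Emit:
apply_moves(
  claw=[-1,-1,-1,-1,-1],
  travel=[
    [0,0,-0.001],
    [0,0,-0.002],
    [0,0,-0.002],
    [0,0,-0.002],
    [0,0,-0.002],
  ],
  turn=[
    [0,0,0],
    [0,0,0],
    [0,0,0],
    [0,0,0],
    [0,0,0],
  ],
)

```text
t: 14.53
tcp_pos: [0.539, -0.2157, 0.2855]
tool_rot: [0.54, 0.841, 0.0, -0.0]
force: [0.4, 0.7, -7.5]
finger_gap: 0.224
gripper_force: 58.7
```

```bash
python3 look.py
```

```text
t14.53 tcp [ 0.539  -0.2157  0.2855] phi114.57 z [-1.e-04  1.e-04 -1.e+00] F [ 0.37  0.71 -7.46] T [ 0.    0.01 -0.03] gap0.224 gf58.7 q [-0.57  0.41  1.48  0.    1.25 -1.  ]
w rim 1044 x [-43.6   7.6  42.1] y [-56.1   8.1  54. ] z [0.0344 0.0402 0.0419]
w caps 2260 x [-36.3   3.4  35.4] y [-48.    9.3  47.4] z [0.0518 0.0568 0.0589]
w bailside 159 x [-3.6 -1.4  0.8] y [15.4 30.5 45.8] z [0.0908 0.1036 0.116 ]
w hook 246 x [-15.7  -2.5  12.7] y [-6.6  0.3  6.1] z [0.1111 0.1175 0.1599]
s rim 824 x [-42.1  23.4  43.5] y [-63.3 -32.8  57.1] z [0.0341 0.0378 0.0418]
s caps 1466 x [-34.2   3.   36.6] y [-61.8  -7.8  49. ] z [0.0512 0.0547 0.0574]
s bailside 151 x [-3.2  0.4  2.6] y [-46.4 -25.   42.3] z [0.0905 0.1018 0.1141]
s hook 194 x [-14.9  -8.8  13. ] y [-6.8 -2.4  5.1] z [0.1061 0.1223 0.1593]
t rim 324 x [-44.7   6.5  40.8] y [-54.2  20.3  59.3] z [0.0343 0.0386 0.0419]
t caps 609 x [-37.   -1.   33.5] y [-44.2  10.2  50.2] z [0.0515 0.0552 0.059 ]
t bailside 43 x [-6.  -3.  -0.1] y [16.3 31.  48.9] z [0.0907 0.102  0.1163]
t hook 59 x [-16.8  -5.    9.9] y [-6.5  2.   5.5] z [0.1087 0.1174 0.1581]
t14.68 tcp [ 0.5389 -0.2157  0.2855] phi114.58 z [-2.e-04  2.e-04 -1.e+00] F [ 1.01 -0.16 -6.37] T [ 0.04 -0.01  0.02] gap0.226 gf58.7 q [-0.57  0.41  1.48  0.    1.25 -1.  ]
```

Emit:
apply_moves(
  claw=[-1,-1,-1,-1,-1],
  travel=[
    [0,0,-0.001],
    [0,0,-0.0025],
    [0,0,-0.0045],
    [0,0,-0.0065],
    [0,0,-0.0085],
  ],
  turn=[
    [0,0,0],
    [0,0,0],
    [0,0,0],
    [0,0,0],
    [0,0,0],
  ],
)

```text
t: 15.1
tcp_pos: [0.539, -0.2158, 0.2926]
tool_rot: [0.54, 0.841, 0.0, 0.0]
force: [0.8, 0.2, -5.8]
finger_gap: 0.226
gripper_force: 58.7
```

Emit:
apply_moves(
  claw=[-1,-1,-1,-1,-1],
  travel=[
    [0,0,-0.002],
    [0,0,-0.004],
    [0,0,-0.006],
    [0,0,-0.0075],
    [0,0,-0.0085],
  ],
  turn=[
    [0,0,0],
    [0,0,0],
    [0,0,0],
    [0,0,0],
    [0,0,0],
  ],
)

```text
t: 15.52
tcp_pos: [0.5391, -0.2158, 0.2994]
tool_rot: [0.54, 0.841, 0.0, 0.0]
force: [1.2, -0.5, -6.4]
finger_gap: 0.222
gripper_force: 58.7
```

Emit:
apply_moves(
  claw=[-1,-1,-1,-1,-1],
  travel=[
    [0,0,0],
    [0,0,0],
    [0,0,0],
    [0,0,0],
    [0,0,0],
  ],
  turn=[
    [0,0,0],
    [0,0,0],
    [0,0,0],
    [0,0,0],
    [0,0,0],
  ],
)

```text
t: 15.93
tcp_pos: [0.5389, -0.2157, 0.299]
tool_rot: [0.54, 0.841, 0.0, -0.0]
force: [-0.1, -0.4, -6.6]
finger_gap: 0.226
gripper_force: 58.7
```

```bash
cat > lev.py <<'E'
from h import *
th=np.radians(24.6);R=np.array([[np.cos(th),np.sin(th)],[-np.sin(th),np.cos(th)]])
st()
for n,ww in(('w',wcloud(snap('wrist')).reshape(-1,3)),('s',cloud(snap('scene')).reshape(-1,3)),('t',cloud(snap('top')).reshape(-1,3))):
  L=(ww[:,:2]-[.541,-.215])@R.T*1e3;z=ww[:,2]*1e3
  m=(abs(L[:,0])<37)&(abs(L[:,1])<50)&(z>47)&(z<85)
  A=np.c_[L[m],np.ones(m.sum())];k=z[m];w=np.ones(len(k),bool)
  for _ in range(6):
    p=np.linalg.lstsq(A[w],k[w],rcond=None)[0];e=k-A@p;w=(e>-1.5)&(e<2)
  m2=(abs(L[:,0])<60)&(abs(L[:,1])<70)&(abs(z-p[2]+17)<5)
  print(n,'cap plane slopes x,y (rad)',p[:2].round(4),'z0',p[2].round(2),w.sum(),'rim x',np.percentile(L[m2,0],[1,99]).round(1),'y',np.percentile(L[m2,1],[1,99]).round(1))
st()
E
python3 lev.py; python3 look.py c5.png|grep -v caps
```

```text
t15.93 tcp [ 0.5389 -0.2157  0.299 ] phi114.58 z [-2.e-04  2.e-04 -1.e+00] F [-0.15 -0.43 -6.6 ] T [-0.03  0.   -0.01] gap0.226 gf58.7 q [-0.57  0.4   1.46  0.    1.28 -1.  ]
w cap plane slopes x,y (rad) [-0.0107 -0.0045] z0 70.53 2064 rim x [-43.7  42.1] y [-56.5  54. ]
s cap plane slopes x,y (rad) [-0.0858  0.0219] z0 66.56 680 rim x [-42.5  43.3] y [-62.4  54.5]
t cap plane slopes x,y (rad) [-0.0207 -0.0131] z0 68.52 437 rim x [-44.6  40.9] y [-54.3  58.1]
t16.08 tcp [ 0.539  -0.2158  0.2991] phi114.57 z [-1.e-04  0.e+00 -1.e+00] F [ 0.02 -0.64 -6.33] T [-0.02  0.08  0.  ] gap0.223 gf58.7 q [-0.57  0.4   1.46 -0.    1.28 -1.  ]
t16.08 tcp [ 0.539  -0.2158  0.2991] phi114.57 z [-1.e-04  0.e+00 -1.e+00] F [ 0.02 -0.64 -6.33] T [-0.02  0.08  0.  ] gap0.223 gf58.7 q [-0.57  0.4   1.46 -0.    1.28 -1.  ]
w rim 173 x [-41.   14.4  40.2] y [-48.2  17.2  54.6] z [0.0341 0.0373 0.0419]
w bailside 243 x [-3.6 -1.4  2. ] y [15.3 38.2 61.2] z [0.0919 0.1107 0.1291]
w hook 463 x [-33.4  -1.4  32.4] y [-6.9  0.6  6.9] z [0.066  0.0719 0.1564]
s rim 351 x [-41.5  32.5  43.5] y [-57.7 -46.7  53.6] z [0.0341 0.0383 0.0419]
s bailside 246 x [-3.4  0.5  2.9] y [-62.4 -30.2  58.1] z [0.0907 0.1088 0.1277]
s hook 290 x [-27.8  -1.2  32.6] y [-6.7 -1.8  6.8] z [0.0651 0.1244 0.1586]
t rim 77 x [-40.    8.8  38.7] y [-52.6  36.2  57.2] z [0.0344 0.0394 0.0419]
t bailside 67 x [-5.7 -3.  -0.2] y [15.4 38.3 64. ] z [0.0916 0.1103 0.1287]
t hook 108 x [-34.2  -4.7  31.4] y [-6.6  0.6  6.9] z [0.0652 0.0724 0.1572]
t16.23 tcp [ 0.539  -0.2157  0.2991] phi114.57 z [-1.e-04  0.e+00 -1.e+00] F [ 0.43  0.06 -6.54] T [-0.03 -0.02  0.  ] gap0.229 gf58.7 q [-0.57  0.4   1.46  0.    1.28 -1.  ]
```

View pics/c5.png

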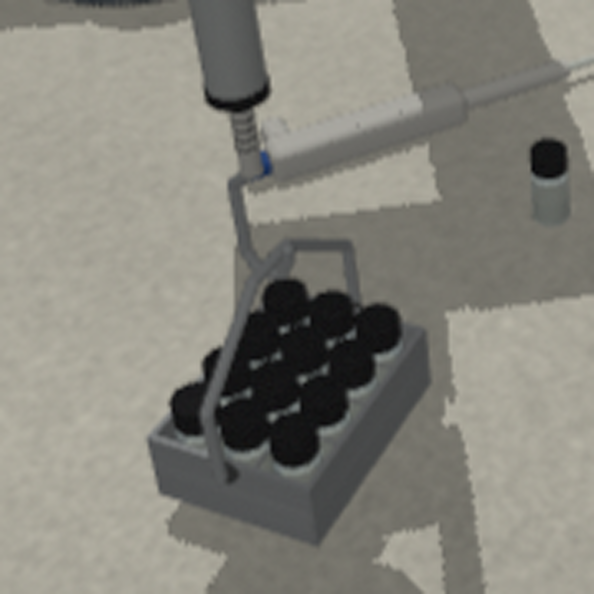

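Emit:
apply_moves(
  claw=[-1,-1,-1,-1,-1],
  travel=[
    [0,0,0],
    [0,0,0],
    [0,0,0],
    [0,0,0],
    [0,0,0],
  ],
  turn=[
    [0,0,0],
    [0,0,0],
    [0,0,0],
    [0,0,0],
    [0,0,0],
  ],
)

```text
t: 16.65
tcp_pos: [0.539, -0.2157, 0.2992]
tool_rot: [0.54, 0.841, 0.0, 0.0]
force: [0.1, -0.1, -6.3]
finger_gap: 0.226
gripper_force: 58.7
```

Emit:
apply_moves(
  claw=[-1,-1,-1,-1,-1],
  travel=[
    [0,0,0],
    [0,0,0],
    [0,0,0],
    [0,0,0],
    [0,0,0],
  ],
  turn=[
    [0,0,0],
    [0,0,0],
    [0,0,0],
    [0,0,0],
    [0,0,0],
  ],
)

```text
t: 17.07
tcp_pos: [0.539, -0.2158, 0.2992]
tool_rot: [0.54, 0.841, -0.0, 0.0]
force: [0.2, 0.3, -6.7]
finger_gap: 0.224
gripper_force: 58.7
```

Emit:
apply_moves(
  claw=[-1,-1,-1,-1,-1],
  travel=[
    [0,0,0],
    [0,0,0],
    [0,0,0],
    [0,0,0],
    [0,0,0],
  ],
  turn=[
    [0,0,0],
    [0,0,0],
    [0,0,0],
    [0,0,0],
    [0,0,0],
  ],
)

```text
t: 17.48
tcp_pos: [0.539, -0.2158, 0.2992]
tool_rot: [0.54, 0.841, 0.0, 0.0]
force: [0.1, 0.3, -6.4]
finger_gap: 0.229
gripper_force: 58.7
```

Emit:
apply_moves(
  claw=[-1,-1,-1,-1,-1],
  travel=[
    [0,0,0],
    [0,0,0],
    [0,0,0],
    [0,0,0],
    [0,0,0],
  ],
  turn=[
    [0,0,0],
    [0,0,0],
    [0,0,0],
    [0,0,0],
    [0,0,0],
  ],
)

```text
t: 17.9
tcp_pos: [0.539, -0.2158, 0.2992]
tool_rot: [0.54, 0.841, 0.0, 0.0]
force: [1.2, -0.0, -7.1]
finger_gap: 0.224
gripper_force: 58.7
```

Emit:
apply_moves(
  claw=[-1,-1,-1,-1,-1],
  travel=[
    [0,0,0],
    [0,0,0],
    [0,0,0],
    [0,0,0],
    [0,0,0],
  ],
  turn=[
    [0,0,0],
    [0,0,0],
    [0,0,0],
    [0,0,0],
    [0,0,0],
  ],
)

```text
t: 18.32
tcp_pos: [0.539, -0.2158, 0.2991]
tool_rot: [0.54, 0.841, -0.0, -0.0]
force: [0.0, 0.1, -7.0]
finger_gap: 0.229
gripper_force: 58.7
```

Emit:
apply_moves(
  claw=[-1,-1,-1,-1,-1],
  travel=[
    [0,0,0],
    [0,0,0],
    [0,0,0],
    [0,0,0],
    [0,0,0],
  ],
  turn=[
    [0,0,0],
    [0,0,0],
    [0,0,0],
    [0,0,0],
    [0,0,0],
  ],
)

```text
t: 18.73
tcp_pos: [0.539, -0.2157, 0.2991]
tool_rot: [0.54, 0.841, -0.0, -0.0]
force: [0.8, -0.0, -6.1]
finger_gap: 0.224
gripper_force: 58.7
```

```bash
python3 lev.py
```

```text
t18.73 tcp [ 0.539  -0.2157  0.2991] phi114.58 z [-1.e-04  0.e+00 -1.e+00] F [ 0.84 -0.01 -6.13] T [ 0.01  0.03 -0.  ] gap0.224 gf58.7 q [-0.57  0.4   1.46 -0.    1.28 -1.  ]
w cap plane slopes x,y (rad) [-0.0122 -0.0041] z0 70.62 2078 rim x [-43.6  42.2] y [-56.6  53.9]
s cap plane slopes x,y (rad) [-0.0764  0.0293] z0 66.79 722 rim x [-42.1  43.5] y [-61.3  55.5]
t cap plane slopes x,y (rad) [-0.0093 -0.0098] z0 68.69 463 rim x [-44.6  40.6] y [-54.8  58.6]
t18.88 tcp [ 0.539  -0.2158  0.2992] phi114.57 z [-0. -0. -1.] F [-0.05  0.32 -6.86] T [-0.02  0.01 -0.04] gap0.226 gf58.7 q [-0.57  0.4   1.46 -0.    1.28 -1.  ]
```

Emit:
apply_moves(
  claw=[-1,-1,-1,-1,-1],
  travel=[
    [0,0.0002,0.001],
    [0,0.0004,0.003],
    [0,0.0006,0.005],
    [0,0.0008,0.007],
    [0,0.001,0.009],
  ],
  turn=[
    [0,0,0],
    [0,0,0],
    [0,0,0],
    [0,0,0],
    [0,0,0],
  ],
)

```text
t: 19.3
tcp_pos: [0.5397, -0.2154, 0.2917]
tool_rot: [0.54, 0.841, 0.0, -0.0]
force: [0.3, 0.2, -7.1]
finger_gap: 0.226
gripper_force: 58.7
```

Emit:
apply_moves(
  claw=[-1,-1,-1,-1,-1],
  travel=[
    [0,0,0.0015],
    [0,0,0.003],
    [0,0,0.004],
    [0,0,0.005],
    [0,0,0.006],
  ],
  turn=[
    [0,0,0],
    [0,0,0],
    [0,0,0],
    [0,0,0],
    [0,0,0],
  ],
)

```text
t: 19.72
tcp_pos: [0.5398, -0.2155, 0.2871]
tool_rot: [0.54, 0.841, 0.0, 0.0]
force: [-0.1, -0.7, -6.6]
finger_gap: 0.229
gripper_force: 58.7
```

Emit:
apply_moves(
  claw=[-1,-1,-1,-1,-1],
  travel=[
    [0,0,0.0008],
    [0,0,0.0016],
    [0,0,0.0024],
    [0,0,0.0032],
    [0,0,0.004],
  ],
  turn=[
    [0,0,0],
    [0,0,0],
    [0,0,0],
    [0,0,0],
    [0,0,0],
  ],
)

```text
t: 20.13
tcp_pos: [0.5398, -0.2155, 0.284]
tool_rot: [0.54, 0.841, -0.0, 0.0]
force: [1.0, -0.1, -6.3]
finger_gap: 0.23
gripper_force: 58.7
```

Emit:
apply_moves(
  claw=[-1,-1,-1,-1,-1],
  travel=[
    [0,0,0.0015],
    [0,0,0.003],
    [0,0,0.0045],
    [0,0,0.006],
    [0,0,0.007],
  ],
  turn=[
    [0,0,0],
    [0,0,0],
    [0,0,0],
    [0,0,0],
    [0,0,0],
  ],
)

```text
t: 20.55
tcp_pos: [0.5397, -0.2156, 0.2783]
tool_rot: [0.54, 0.841, -0.0, 0.0]
force: [-0.7, -0.1, -4.7]
finger_gap: 0.228
gripper_force: 58.8
```

```bash
python3 lev.py
```

```text
t20.55 tcp [ 0.5397 -0.2156  0.2783] phi114.58 z [-1.e-04 -3.e-04 -1.e+00] F [-0.68 -0.11 -4.65] T [-0.13  0.1   0.01] gap0.228 gf58.8 q [-0.57  0.42  1.49 -0.    1.23 -1.  ]
w cap plane slopes x,y (rad) [-0.0064 -0.0004] z0 55.99 2081 rim x [-42.9  43. ] y [-55.7  54.5]
s cap plane slopes x,y (rad) [-0.0066 -0.0012] z0 53.9 1159 rim x [-41.7  44.4] y [-62.8  56.4]
t cap plane slopes x,y (rad) [-0.0097  0.007 ] z0 54.74 397 rim x [-43.7  41.7] y [-53.7  57.5]
t20.70 tcp [ 0.5397 -0.2155  0.2784] phi114.58 z [ 0.e+00 -2.e-04 -1.e+00] F [-0.11 -1.36 -5.7 ] T [-0.21  0.08  0.03] gap0.228 gf58.8 q [-0.57  0.42  1.49 -0.    1.24 -1.  ]
```

Emit:
apply_moves(
  claw=[-1,-1,-1,-1,-1],
  travel=[
    [0,0,0.002],
    [0,0,0.006],
    [0,0,0.01],
    [0,0,0.014],
    [0,0,0.018],
  ],
  turn=[
    [0,0,0],
    [0,0,0],
    [0,0,0],
    [0,0,0],
    [0,0,0],
  ],
)

```text
t: 21.12
tcp_pos: [0.5397, -0.2156, 0.2638]
tool_rot: [0.54, 0.841, -0.0, 0.0]
force: [-0.1, -0.4, -3.0]
finger_gap: 0.227
gripper_force: 59.1
```

Emit:
apply_moves(
  claw=[-1,-1,-1,-1,-1],
  travel=[
    [0,0,0.004],
    [0,0,0.009],
    [0,0,0.014],
    [0,0,0.019],
    [0,0,0.024],
  ],
  turn=[
    [0,0,0],
    [0,0,0],
    [0,0,0],
    [0,0,0],
    [0,0,0],
  ],
)

```text
t: 21.53
tcp_pos: [0.5401, -0.2154, 0.2446]
tool_rot: [0.54, 0.841, 0.0, 0.0]
force: [0.2, 0.1, -2.9]
finger_gap: 0.225
gripper_force: 59.4
```

Emit:
apply_moves(
  claw=[-1,-1,-1,-1,-1],
  travel=[
    [0,0,0.005],
    [0,0,0.01],
    [0,0,0.015],
    [0,0,0.019],
    [0,0,0.021],
  ],
  turn=[
    [0,0,0],
    [0,0,0],
    [0,0,0],
    [0,0,0],
    [0,0,0],
  ],
)

```text
t: 21.95
tcp_pos: [0.5395, -0.2153, 0.2273]
tool_rot: [0.54, 0.841, 0.0, -0.0]
force: [0.0, -0.5, -2.2]
finger_gap: 0.223
gripper_force: 59.4
```

Emit:
apply_moves(
  claw=[-1,-1,-1,-1,-1],
  travel=[
    [0,0,0],
    [0,0,0],
    [0,0,0],
    [0,0,0],
    [0,0,0],
  ],
  turn=[
    [0,0,0],
    [0,0,0],
    [0,0,0],
    [0,0,0],
    [0,0,0],
  ],
)

```text
t: 22.37
tcp_pos: [0.5398, -0.2155, 0.2282]
tool_rot: [0.54, 0.841, 0.0, 0.0]
force: [-0.5, -0.8, -2.4]
finger_gap: 0.225
gripper_force: 59.4
```

```bash
python3 look.py
```

```text
t22.37 tcp [ 0.5398 -0.2155  0.2282] phi114.57 z [ 4.e-04 -3.e-04 -1.e+00] F [-0.52 -0.78 -2.42] T [-0.04 -0.01 -0.03] gap0.225 gf59.4 q [-0.57  0.47  1.55  0.    1.12 -1.  ]
w rim 1418 x [-42.3   5.   42.9] y [-57.2  18.4  55.1] z [0.0345 0.0393 0.0414]
w caps 2850 x [-35.6   4.6  35.6] y [-46.6  11.6  47.1] z [0.0519 0.0556 0.0573]
w bailside 248 x [-4.9 -1.4  1.3] y [15.4 28.1 45. ] z [0.0911 0.104  0.1146]
w hook 231 x [-14.7  -1.4  13.3] y [-4.1  0.7  6.7] z [0.0799 0.0972 0.1208]
s rim 783 x [-41.7  24.6  44. ] y [-63.6 -26.9  57.5] z [0.0341 0.0369 0.0419]
s caps 1346 x [-34.3   4.   36.5] y [-62.1  -7.9  52.7] z [0.0511 0.0535 0.0568]
s bailside 150 x [-3.7  0.4  2.6] y [-45.9 -24.5  41.3] z [0.0902 0.1012 0.1132]
s hook 248 x [-13.1  -0.3  13.7] y [-6.7 -2.9  6.4] z [0.0764 0.1124 0.1591]
t rim 273 x [-43.9  10.9  41.6] y [-54.1  24.8  57.4] z [0.0342 0.038  0.0417]
t caps 486 x [-36.6   7.   34.4] y [-45.3  15.   50.1] z [0.0511 0.0541 0.0579]
t bailside 42 x [-5.9 -3.   0.1] y [15.3 29.3 46. ] z [0.0912 0.1023 0.1153]
t hook 44 x [-16.4  -7.2  11.2] y [-1.5  2.4  6.4] z [0.0796 0.0961 0.1423]
t22.52 tcp [ 0.5398 -0.2155  0.2281] phi114.58 z [ 2.e-04 -2.e-04 -1.e+00] F [-0.67 -0.45 -2.06] T [-0.01 -0.05  0.01] gap0.228 gf59.4 q [-0.57  0.47  1.55  0.    1.12 -1.  ]
```

Emit:
apply_moves(
  claw=[-1,-1,-1,-1,-1],
  travel=[
    [0,-0.003,0],
    [0,-0.009,0],
    [0,-0.016,0],
    [0,-0.024,0],
    [0,-0.033,0],
  ],
  turn=[
    [0,0,0],
    [0,0,0],
    [0,0,0],
    [0,0,0],
    [0,0,0],
  ],
)

```text
t: 22.93
tcp_pos: [0.515, -0.2267, 0.2279]
tool_rot: [0.54, 0.841, -0.0, -0.0]
force: [-0.3, 0.1, -1.6]
finger_gap: 0.227
gripper_force: 59.4
```

Emit:
apply_moves(
  claw=[-1,-1,-1,-1,-1],
  travel=[
    [0,-0.011,0],
    [0,-0.022,0],
    [0,-0.032,0],
    [0,-0.039,0],
    [0,-0.042,0],
  ],
  turn=[
    [0,0,0],
    [0,0,0],
    [0,0,0],
    [0,0,0],
    [0,0,0],
  ],
)

```text
t: 23.35
tcp_pos: [0.4841, -0.2408, 0.228]
tool_rot: [0.541, 0.841, -0.0, -0.0]
force: [0.2, 0.3, -1.3]
finger_gap: 0.225
gripper_force: 59.4
```

Emit:
apply_moves(
  claw=[-1,-1,-1,-1,-1],
  travel=[
    [0,0,-0.015],
    [0,0,-0.045],
    [0,0,-0.08],
    [0,0,-0.115],
    [0,0,-0.14],
  ],
  turn=[
    [0,0,0],
    [0,0,0],
    [0,0,0],
    [0,0,0],
    [0,0,0],
  ],
)

```text
t: 23.77
tcp_pos: [0.4858, -0.2408, 0.3425]
tool_rot: [0.54, 0.841, -0.0, 0.002]
force: [-0.0, -0.9, -1.8]
finger_gap: 0.227
gripper_force: 59.3
```

Emit:
apply_moves(
  claw=[-1,-1,-1,-1],
  travel=[
    [0,0,0],
    [0,0,0],
    [0,0,0],
    [0,0,0],
  ],
  turn=[
    [0,0,0],
    [0,0,0],
    [0,0,0],
    [0,0,0],
  ],
)

```text
t: 24.1
tcp_pos: [0.4842, -0.2396, 0.3379]
tool_rot: [0.54, 0.841, 0.0, -0.002]
force: [-0.4, -0.2, -1.0]
finger_gap: 0.231
gripper_force: 59.5
```

```bash
python3 look.py|grep -v hook; python3 -c "
from h import *
plan([.5335,.1778,.348],86.07,4)"
```

```text
t24.10 tcp [ 0.4842 -0.2396  0.3379] phi114.57 z [-0.0033  0.0026 -1.    ] F [-0.45 -0.19 -1.  ] T [-0.   -0.   -0.04] gap0.231 gf59.5 q [-0.67  0.3   1.5   0.    1.34 -1.1 ]
w rim 963 x [-43.1  -4.4  43.2] y [-56.9   0.3  54.4] z [0.0342 0.0391 0.0416]
w caps 2056 x [-35.7  -3.1  35.8] y [-49.9   2.6  47.1] z [0.0519 0.0556 0.0576]
w bailside 219 x [-4.6 -2.   1.4] y [-46.7  19.   44.6] z [0.0905 0.1033 0.1151]
s rim 794 x [-41.8  21.2  44.2] y [-62.9 -25.4  56.1] z [0.0341 0.0369 0.0418]
s caps 1362 x [-34.2   3.3  36.5] y [-60.1  -6.1  57.2] z [0.0512 0.0535 0.0564]
s bailside 142 x [-4.3  0.2  2.8] y [-44.5 -24.1  39.8] z [0.0915 0.1013 0.1135]
t rim 355 x [-44.   -5.5  41.5] y [-55.3   1.7  57.5] z [0.0341 0.0378 0.0417]
t caps 664 x [-37.   -4.2  34.2] y [-46.2   4.2  49.8] z [0.0512 0.0541 0.0577]
t bailside 62 x [-5.9 -3.   0.1] y [-42.9  21.1  43.6] z [0.0913 0.1023 0.1137]
t24.25 tcp [ 0.4846 -0.24    0.3384] phi114.57 z [-0.0024  0.0019 -1.    ] F [ 0.38 -0.38 -1.76] T [-0.01 -0.04  0.01] gap0.225 gf59.5 q [-0.67  0.3   1.5   0.    1.34 -1.1 ]
call 1 travel [ 0.1124  0.0682 -0.0028] turn [-0.0002 -0.0002  0.0396]
call 2 travel [ 0.12    0.0537 -0.0028] turn [-0.0002 -0.0002  0.0396]
call 3 travel [ 0.1257  0.0384 -0.0029] turn [-0.0002 -0.0002  0.0396]
call 4 travel [ 0.1295  0.0225 -0.0029] turn [-0.0002 -0.0002  0.0396]
```

Emit:
apply_moves(
  claw=[-1,-1,-1,-1,-1],
  travel=[
    [0.013,0.008,-0.001],
    [0.034,0.0206,-0.001],
    [0.06,0.0364,-0.002],
    [0.086,0.0522,-0.0025],
    [0.1124,0.0682,-0.0028],
  ],
  turn=[
    [0,0,0.005],
    [0,0,0.012],
    [0,0,0.021],
    [0,0,0.03],
    [0,0,0.0396],
  ],
)

```text
t: 24.67
tcp_pos: [0.4972, -0.135, 0.3414]
tool_rot: [0.593, 0.805, -0.0, -0.001]
force: [0.7, 0.8, -2.3]
finger_gap: 0.224
gripper_force: 59.4
```

Emit:
apply_moves(
  claw=[-1,-1,-1,-1,-1],
  travel=[
    [0.024,0.0107,-0.0005],
    [0.048,0.0214,-0.001],
    [0.072,0.0322,-0.0015],
    [0.096,0.043,-0.002],
    [0.12,0.0537,-0.0028],
  ],
  turn=[
    [0,0,0.008],
    [0,0,0.016],
    [0,0,0.024],
    [0,0,0.032],
    [0,0,0.0396],
  ],
)

```text
t: 25.08
tcp_pos: [0.5093, -0.0303, 0.3437]
tool_rot: [0.641, 0.767, -0.0, -0.001]
force: [1.0, -0.4, -1.2]
finger_gap: 0.227
gripper_force: 59.4
```

Emit:
apply_moves(
  claw=[-1,-1,-1,-1,-1],
  travel=[
    [0.025,0.0077,-0.0005],
    [0.05,0.0154,-0.001],
    [0.075,0.023,-0.0015],
    [0.1,0.0307,-0.002],
    [0.1257,0.0384,-0.0029],
  ],
  turn=[
    [0,0,0.008],
    [0,0,0.016],
    [0,0,0.024],
    [0,0,0.032],
    [0,0,0.0396],
  ],
)

```text
t: 25.5
tcp_pos: [0.5216, 0.074, 0.346]
tool_rot: [0.688, 0.726, -0.0, -0.001]
force: [0.3, -0.3, -1.8]
finger_gap: 0.226
gripper_force: 59.4
```

Emit:
apply_moves(
  claw=[-1,-1,-1,-1,-1],
  travel=[
    [0.03,0.0052,-0.001],
    [0.06,0.0104,-0.0015],
    [0.09,0.0156,-0.002],
    [0.114,0.02,-0.0025],
    [0.1295,0.0225,-0.0029],
  ],
  turn=[
    [0,0,0.009],
    [0,0,0.018],
    [0,0,0.027],
    [0,0,0.035],
    [0,0,0.0396],
  ],
)

```text
t: 25.92
tcp_pos: [0.5338, 0.1795, 0.3482]
tool_rot: [0.731, 0.683, -0.0, -0.001]
force: [0.4, -0.3, -1.0]
finger_gap: 0.228
gripper_force: 59.3
```

Emit:
apply_moves(
  claw=[-1,-1,-1,-1,-1],
  travel=[
    [0,0,0],
    [0,0,0],
    [0,0,0],
    [0,0,0],
    [0,0,0],
  ],
  turn=[
    [0,0,0],
    [0,0,0],
    [0,0,0],
    [0,0,0],
    [0,0,0],
  ],
)

```text
t: 26.33
tcp_pos: [0.534, 0.1765, 0.349]
tool_rot: [0.731, 0.682, -0.0, -0.0]
force: [-0.3, 0.6, -2.1]
finger_gap: 0.226
gripper_force: 59.3
```

Emit:
apply_moves(
  claw=[-1,-1,-1,-1,-1],
  travel=[
    [0,0,0],
    [0,0,0],
    [0,0,0],
    [0,0,0],
    [0,0,0],
  ],
  turn=[
    [0,0,0],
    [0,0,0],
    [0,0,0],
    [0,0,0],
    [0,0,0],
  ],
)

```text
t: 26.75
tcp_pos: [0.534, 0.1773, 0.3491]
tool_rot: [0.731, 0.682, 0.0, 0.0]
force: [-0.6, 0.2, -1.7]
finger_gap: 0.224
gripper_force: 59.3
```

```bash
python3 -c "
from h import *
st();plan([.5335,.1778,.348],86.07,1)"
```

```text
t26.75 tcp [0.534  0.1773 0.3491] phi86.05 z [ 1.e-04  0.e+00 -1.e+00] F [-0.56  0.17 -1.7 ] T [0.01 0.02 0.02] gap0.224 gf59.3 q [0.12 0.33 1.43 0.   1.38 0.19]
call 1 travel [ 0.0006 -0.0007  0.0014] turn [ 0.     -0.     -0.0001]
```

Run:
```python
from h import *
th=np.radians(-3.9);R=np.array([[np.cos(th),np.sin(th)],[-np.sin(th),np.cos(th)]])
for n in('wrist','scene','top'):
    s=snap(n);W=(wcloud(s) if n=='wrist' else cloud(s)).reshape(-1,3)
    L=(W[:,:2]-[.534,.1767])@R.T*1e3;z=W[:,2]
    for k,z0,z1,r in(('prong',.155,.172,70),('hook',.175,.235,25),('sleeve',.275,.33,25),('handle',.345,.385,45)):
        m=(abs(L[:,0])<r)&(abs(L[:,1])<r)&(z>z0)&(z<z1)
        if m.sum()>5: print(n,k,m.sum(),'x',np.percentile(L[m,0],[1,50,99]).round(1),'y',np.percentile(L[m,1],[1,50,99]).round(1),'z',np.percentile(z[m],[1,99]).round(4))
        if k=='prong':
            m&=abs(L[:,0]+5)<15;h,e=np.histogram(L[m,1],np.arange(-36,36,3));print('   ',dict(zip(e[:-1].astype(int).tolist(),h.tolist())))
```

```text
wrist prong 1720 x [-28.3  30.7  60. ] y [-28.1  15.   27.8] z [0.1568 0.1711]
    {-36: 0, -33: 0, -30: 0, -27: 1, -24: 4, -21: 11, -18: 63, -15: 0, -12: 0, -9: 0, -6: 0, -3: 0, 0: 0, 3: 0, 6: 0, 9: 0, 12: 0, 15: 64, 18: 75, 21: 83, 24: 56, 27: 0, 30: 0}
wrist hook 215 x [-13.2   1.1  14.9] y [-2.9  0.8  2.8] z [0.2    0.2331]
wrist sleeve 12 x [-3.3  0.6  4.6] y [12.4 12.7 13.1] z [0.2752 0.2778]
wrist handle 2497 x [-21.9   0.5  23.6] y [ 6.6 11.8 32.8] z [0.3473 0.3848]
scene prong 629 x [-27.8  24.5  61.2] y [-30.4  -5.6  26.2] z [0.1551 0.1682]
    {-36: 0, -33: 0, -30: 12, -27: 43, -24: 12, -21: 13, -18: 1, -15: 0, -12: 0, -9: 0, -6: 0, -3: 0, 0: 0, 3: 0, 6: 0, 9: 0, 12: 16, 15: 41, 18: 13, 21: 14, 24: 4, 27: 0, 30: 0}
scene hook 100 x [-11.3  -6.1  15.5] y [-4.5 -1.6  1.7] z [0.1964 0.2332]
scene sleeve 438 x [-7.7  9.2 15.1] y [-14.   -8.6   7.3] z [0.2754 0.3293]
scene handle 747 x [-6.5 11.3 25.4] y [-34.8 -13.4  30.1] z [0.3454 0.3846]
top prong 360 x [-31.6   9.   56.3] y [-29.5 -18.6  24.3] z [0.1561 0.1706]
    {-36: 0, -33: 0, -30: 0, -27: 26, -24: 19, -21: 21, -18: 10, -15: 0, -12: 0, -9: 0, -6: 0, -3: 0, 0: 0, 3: 0, 6: 0, 9: 0, 12: 0, 15: 14, 18: 12, 21: 15, 24: 4, 27: 0, 30: 0}
top hook 38 x [-16.   -4.6   8.3] y [-2.9 -1.5  2.3] z [0.1988 0.2329]
top sleeve 93 x [-14.5 -12.   -1.9] y [-13.   -7.6   7.1] z [0.2762 0.3286]
top handle 163 x [-24.8 -11.5  16.8] y [-33.2 -22.9  -5.3] z [0.3459 0.3847]
```

Emit:
apply_moves(
  claw=[-1,-1,-1,-1,-1],
  travel=[
    [0.0006,-0.0005,0.01],
    [0.0006,-0.0005,0.03],
    [0.0006,-0.0005,0.055],
    [0.0006,-0.0005,0.08],
    [0.0006,-0.0005,0.1],
  ],
  turn=[
    [0,0,0],
    [0,0,0],
    [0,0,0],
    [0,0,0],
    [0,0,0],
  ],
)

```text
t: 27.32
tcp_pos: [0.5328, 0.1779, 0.2671]
tool_rot: [0.731, 0.682, -0.001, -0.001]
force: [0.2, -0.1, -2.2]
finger_gap: 0.223
gripper_force: 59.4
```

Emit:
apply_moves(
  claw=[-1,-1,-1,-1,-1],
  travel=[
    [0,0,0.018],
    [0,0,0.036],
    [0,0,0.054],
    [0,0,0.068],
    [0,0,0.078],
  ],
  turn=[
    [0,0,0],
    [0,0,0],
    [0,0,0],
    [0,0,0],
    [0,0,0],
  ],
)

```text
t: 27.73
tcp_pos: [0.5328, 0.1779, 0.2049]
tool_rot: [0.731, 0.682, -0.001, -0.001]
force: [0.2, -1.3, -2.1]
finger_gap: 0.225
gripper_force: 59.4
```

Emit:
apply_moves(
  claw=[-1,-1,-1,-1,-1],
  travel=[
    [0,0,0.007],
    [0,0,0.014],
    [0,0,0.02],
    [0,0,0.025],
    [0,0,0.028],
  ],
  turn=[
    [0,0,0],
    [0,0,0],
    [0,0,0],
    [0,0,0],
    [0,0,0],
  ],
)

```text
t: 28.15
tcp_pos: [0.5337, 0.178, 0.1841]
tool_rot: [0.731, 0.682, 0.0, 0.0]
force: [-0.0, -0.7, -2.1]
finger_gap: 0.224
gripper_force: 59.4
```

Emit:
apply_moves(
  claw=[-1,-1,-1,-1,-1],
  travel=[
    [0,0,0],
    [0,0,0],
    [0,0,0],
    [0,0,0],
    [0,0,0],
  ],
  turn=[
    [0,0,0],
    [0,0,0],
    [0,0,0],
    [0,0,0],
    [0,0,0],
  ],
)

```text
t: 28.57
tcp_pos: [0.5338, 0.178, 0.1846]
tool_rot: [0.731, 0.682, 0.0, 0.0]
force: [0.0, -0.4, -2.3]
finger_gap: 0.226
gripper_force: 59.4
```

```bash
python3 -c "
from h import *
st();plan([.5335,.1778,.1735],86.07,1)"
```

```text
t28.57 tcp [0.5338 0.178  0.1846] phi86.06 z [ 7.e-04  1.e-04 -1.e+00] F [ 0.05 -0.44 -2.29] T [0.02 0.01 0.02] gap0.226 gf59.4 q [0.12 0.5  1.64 0.   1.   0.19]
call 1 travel [-0.0002 -0.0004  0.0139] turn [ 0.0002 -0.     -0.    ]
```

Free of contact; lower the last 11 mm slowly.

Emit:
apply_moves(
  claw=[-1,-1,-1,-1,-1],
  travel=[
    [0,0,0.003],
    [0,0,0.006],
    [0,0,0.009],
    [0,0,0.0115],
    [0,0,0.0125],
  ],
  turn=[
    [0,0,0],
    [0,0,0],
    [0,0,0],
    [0,0,0],
    [0,0,0],
  ],
)

```text
t: 28.98
tcp_pos: [0.5333, 0.1779, 0.1737]
tool_rot: [0.731, 0.682, -0.0, -0.0]
force: [1.1, 0.9, -2.2]
finger_gap: 0.226
gripper_force: 59.4
```

Emit:
apply_moves(
  claw=[-1,-1,-1,-1,-1],
  travel=[
    [0,0,0],
    [0,0,0],
    [0,0,0.0005],
    [0,0,0.0005],
    [0,0,0.001],
  ],
  turn=[
    [0,0,0],
    [0,0,0],
    [0,0,0],
    [0,0,0],
    [0,0,0],
  ],
)

```text
t: 29.4
tcp_pos: [0.5338, 0.178, 0.1736]
tool_rot: [0.731, 0.682, 0.0, 0.0]
force: [-0.3, -0.3, -1.5]
finger_gap: 0.223
gripper_force: 59.4
```

Emit:
apply_moves(
  claw=[-1,-1,-1],
  travel=[
    [0,0,0],
    [0,0,0],
    [0,0,0],
  ],
  turn=[
    [0,0,0],
    [0,0,0],
    [0,0,0],
  ],
)

```text
t: 29.65
tcp_pos: [0.5337, 0.178, 0.1736]
tool_rot: [0.731, 0.682, 0.0, 0.0]
force: [0.1, 0.2, -1.4]
finger_gap: 0.228
gripper_force: 59.6
```

Emit:
apply_moves(
  claw=[-1,-1,-1,-1,-1],
  travel=[
    [0,0,0.0005],
    [0,0,0.001],
    [0,0,0.0015],
    [0,0,0.0015],
    [0,0,0.0015],
  ],
  turn=[
    [0,0,0],
    [0,0,0],
    [0,0,0],
    [0,0,0],
    [0,0,0],
  ],
)

```text
t: 30.07
tcp_pos: [0.5338, 0.178, 0.1736]
tool_rot: [0.731, 0.682, 0.0, 0.0]
force: [-0.7, 0.0, 6.5]
finger_gap: 0.231
gripper_force: 60.7
```

```bash
python3 -c "
from h import *
st();manip.snapshot('top');st()"
```

```text
t30.07 tcp [0.5338 0.178  0.1736] phi86.07 z [ 9.e-04  0.e+00 -1.e+00] F [-0.66  0.01  6.53] T [-0.07  0.41 -0.01] gap0.231 gf60.7 q [ 0.12  0.52  1.65 -0.    0.97  0.19]
t30.12 tcp [0.5338 0.178  0.1736] phi86.07 z [ 9.e-04  0.e+00 -1.e+00] F [-2.11 -0.43  5.36] T [-0.1   0.41 -0.03] gap0.227 gf60.7 q [ 0.12  0.52  1.65 -0.    0.97  0.19]
```

Emit:
apply_moves(
  claw=[-0.45,-0.35,-0.2,-0.1,0],
  travel=[
    [0,0,-0.0005],
    [0,0,-0.0005],
    [0,0,-0.0005],
    [0,0,-0.0005],
    [0,0,-0.0005],
  ],
  turn=[
    [0,0,0],
    [0,0,0],
    [0,0,0],
    [0,0,0],
    [0,0,0],
  ],
)

```text
t: 30.53
tcp_pos: [0.5336, 0.178, 0.1725]
tool_rot: [0.731, 0.682, -0.0, -0.0]
force: [0.4, 0.0, -0.4]
finger_gap: 0.5
gripper_force: 0.0
```

Emit:
apply_moves(
  claw=[0,0,0,0],
  travel=[
    [0,0,0],
    [0,0,0],
    [0,0,0],
    [0,0,0],
  ],
  turn=[
    [0,0,0],
    [0,0,0],
    [0,0,0],
    [0,0,0],
  ],
)

```text
t: 30.87
tcp_pos: [0.5336, 0.1779, 0.1726]
tool_rot: [0.731, 0.682, -0.0, -0.0]
force: [0.7, -0.3, -0.4]
finger_gap: 0.503
gripper_force: 0.0
```

Emit:
apply_moves(
  claw=[0,0,0,0,0],
  travel=[
    [0,0,-0.01],
    [0,0,-0.03],
    [0,0,-0.06],
    [0,0,-0.09],
    [0,0,-0.12],
  ],
  turn=[
    [0,0,0],
    [0,0,0],
    [0,0,0],
    [0,0,0],
    [0,0,0],
  ],
)

```text
t: 31.28
tcp_pos: [0.5334, 0.1779, 0.2702]
tool_rot: [0.731, 0.682, -0.0, -0.0]
force: [-0.0, 0.2, -0.5]
finger_gap: 0.501
gripper_force: 0.0
```

Emit:
apply_moves(
  claw=[0,0,0,0,0],
  travel=[
    [0,0,-0.03],
    [0,0,-0.06],
    [0,0,-0.08],
    [0,0,-0.08],
    [0,0,-0.08],
  ],
  turn=[
    [0,0,0],
    [0,0,0],
    [0,0,0],
    [0,0,0],
    [0,0,0],
  ],
)

```text
t: 31.7
tcp_pos: [0.5339, 0.178, 0.3339]
tool_rot: [0.731, 0.682, 0.001, 0.001]
force: [-0.2, -0.2, 0.5]
finger_gap: 0.501
gripper_force: 0.0
```

Emit:
apply_moves(
  claw=[0,0,0,0,0],
  travel=[
    [0,0,0],
    [0,0,0],
    [0,0,0],
    [0,0,0],
    [0,0,0],
  ],
  turn=[
    [0,0,0],
    [0,0,0],
    [0,0,0],
    [0,0,0],
    [0,0,0],
  ],
)

```text
t: 32.12
tcp_pos: [0.5334, 0.1779, 0.3319]
tool_rot: [0.731, 0.682, -0.001, -0.0]
force: [-0.0, 0.3, 0.6]
finger_gap: 0.501
gripper_force: 0.0
```

Run:
```python
from h import *
st();s=snap('scene','s9.png')
W=wcloud(snap('wrist')).reshape(-1,3)
h=W[(abs(W[:,0]-.54)<.075)&(abs(W[:,1]-.175)<.08)&(W[:,2]>.208)&(W[:,2]<.225)]
print(np.median(h[:,2]),cv2.minAreaRect((h[:,:2]*1e3).astype('f4')))
```

```text
t32.12 tcp [0.5334 0.1779 0.3319] phi86.06 z [-1.6e-03 -2.0e-04 -1.0e+00] F [-0.03  0.32  0.61] T [ 0.11 -0.05 -0.01] gap0.501 gf0.0 q [0.12 0.34 1.46 0.   1.34 0.19]
0.21633043389265244 ((534.4337768554688, 176.82830810546875), (65.54139709472656, 19.7784366607666), 85.49261474609375)
```

View pics/s9.png

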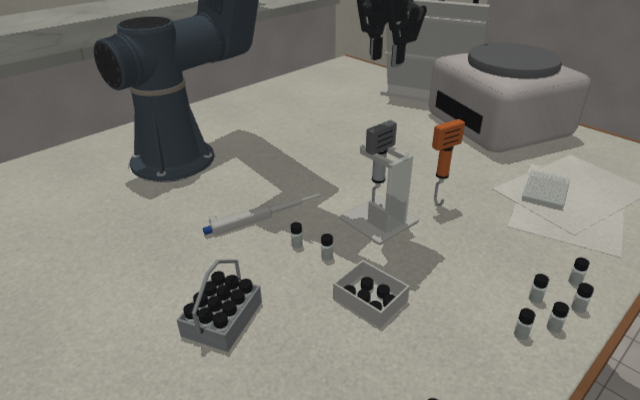

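The picture shows the scale back on the stand (380,140) and the carrier where it stood (220,310). The bystanders haven't moved, and the handle's measured pose is the same as at the start.

```bash
python3 -c "
from station import manip
print(manip.sign_off())"
```

```text
the job is handed in; nothing more can be done
None
```

The job is done and handed in at 32 s: the carrier hung near level about 15 mm clear for over two seconds (roughly 0.48 kg, from about 27 mm of estimated spring draw), was set down within about 1 mm of where it stood, and the scale is back on its stand.

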